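# Put the guest pagers on charge

## Robot

A 6-joint arm with a two-finger parallel gripper is mounted at the origin on a cart in front of the work surface, level with it; the furniture and walls round the work are solid. World frame = base frame: x ahead of the robot, y to its left, z up, the work surface at z = 0. Lengths are in mm, angles in rad, forces in N, time in s.
With the tool pointing down it reaches from about 350 to 975 mm from the base axis. Payload 7.1 kg.
Tool frame: the origin (TCP) lies at the very end of the fingers, on their centre line; the grasp point (between the pads) lies 19 mm behind it; z points along the fingers, y is the line along which they close (so a half turn about z gives the same grasp; the last joint's range is limited). The gripper opens to 88 mm and grips with 3 to 60 N. Pads are 20 mm wide; open, the fingers measure 115 mm over their backs; the gripper's body (75 mm by 178 mm) begins 61 mm behind the grasp point.
Start: joints at [1.167, 0.423, 1.63, -0, 1.089, -0.019], TCP at [234.576, 579.292, 222.675] pointing down, gripper open.
Joint ranges: [-3, 3], [-0.9, 2.11], [0.09, 2.58], [-1.31, 4.45], [0.11, 2.69], [-2.54, 2.54]. Speed limits (rad/s): [2.39, 2.39, 3.01, 3.14, 3.14, 3.14].

## Interface

Orientations are given as a rotation vector (axis times angle).
In Python, from workcell import get_obs, get_image, job, models gives the robot as it stands.
- The arm moves only by the tool jog_arm, never from a script. Its argument "increments" is one flat list of numbers, 7 for each row, row after row: the turn, a rotation vector about the tool's x, y, z in degrees, then the shift along the tool's x, y, z in mm, then the opening in per cent of the stroke, from 0 (shut) to 100 (fully open). A call has 1 to 12 rows; each row shifts and turns the commanded pose from where the row before left it, along the tool's axes as they then stand; what a row does not reach is not made up. A row lasts 1/8 s, in which the tool goes at most 62.5 mm and 10.7 degrees, less where a joint would pass 70% of its speed; a pose out of reach is approached as far as the arm can. A call is refused whole if a number of a shift passes 62.5 or a number of a turn 10.7, either way. A call with a gripper value outside its range is refused whole. The fingers move at their own pace and stop on an object; the grip force is fixed at half the most. Time passes only in rows, so rows that do not move let the fingers close. It gives the time, the measured TCP pose, the force, the opening and the grip force at its end, in the units of the state.
- get_obs(): the state, without advancing time (a new reading comes with each control period).
- get_image(name): name is "side" or "top" or "wrist"; returns a dict with "pixels" (384x512x3 uint8, blue, green, red), "depth" (384x512 float32, mm along the optical axis (not along the pixel's ray), 0 where there is no reading), "fx", "fy", "cx", "cy" (pixels), "cam_to_world" (4x4, takes a point from camera to world coordinates); the wrist camera has in their place "tool_from_camera" (4x4, takes a point from camera to tool coordinates, whose origin is the TCP and whose axes are the flange's). Camera axes: x right, y up, looking along -z (the intrinsics and any distortion apply to the point x, -y, -z); pixel columns grow to the right and rows downward; lengths in mm; the calibration is good to about 2 mm. A picture is of the moment at which its call begins: read the wrist's pose just before it.
- job.close_job(): hands the job in; it is judged then, once.
Trained networks look in the newest picture that a camera, given by its name, has taken for a name from the list of things; names that differ only in an ending like _2 or _b are one class to them, and where a whole thing is asked for, a point or a joint stands for the part that bears it (a point fixed in the world has none). Each returns a list of dicts, best first, with "p" (0 to 1); they miss things now and then, are a little off and sometimes report something else, mostly with a low value. They report only what shows in the picture. A call takes as long as a camera call.
- models.look_for(target, camera): "centre" ([x, y, z] in mm, in world coordinates, good to about 4 mm: the middle of the surface that is visible of it).
- models.regions_of(target, camera): "region" (384x512 bool, what is visible of it).
The state is a dict: "t": time; "qpos": joint angles; "qvel": joint speeds; "joint_torque": joint torques, N m; "ee_pos": TCP position; "orientation": TCP orientation; "ft_force": force on the tool from outside, world axes, zero at the start; "moment": the same for the moment, N m; "width": finger opening in mm; "grasp_force": force on a finger pad.
Only numpy, scipy, OpenCV 4.12 (cv2) and the standard library are available. Lean on these libraries where they do the work, as an engineer would, in place of code of your own. Each camera call takes 0.05 s, during which the arm holds its last target. There are 200 camera calls.

## Task

Closing time: press the orange key on the pager transmitter to clear the open calls, then take the cover off the pager charger and stack slim and tall pagers in it as they fit, the right way up, until the top of the stack is exactly level with the red line, leaving any left over lying on the counter. Put the cover back on the charger, fully seated, and press the green key to start charging; press the keys just firmly enough that they register, touch none of the number keys, and do not disturb the other things on the counter.

Things in the scene. Friction and masses are not known exactly. Their poses are not given: they have to be found in the camera images.
- charger: the fixed pager charger; origin at the centre of its underside on the counter, x away from the robot at yaw 0, z up. Black foot 118 (x) by 104 (y) by 14 mm; on it a tube (inner diameter 64, outer 72 mm) of two white quarter-circle guides, one at -x and one at +x of the stack. At +y and -y the tube is open from top to bottom, 46 mm wide, so fingers that hold a pager from those sides can go down with it
- charger_seat (a point): centre of the charger's seat, on which the lowest pager of the stack rests; on the tube's axis, 18 mm above the counter. Axes as the charger's
- charger_line (a point): point on the tube's axis at the height of the upper edge of the red line painted round both guides: 96 mm above the seat, as high as six slim pagers (a tall one counts as two)
- charger_rim (a point): point on the tube's axis level with the upper rim of the guides: 108 mm above the seat, 12 mm above the red line, 126 mm above the counter. Axes as the charger's
- cover_knob (a point): the charger's loose cover: a spigot below (58 mm across, 6 mm high) that goes into the tube, a white flange (82 mm across, 5 mm thick) that rests on the rim, a grey round knob above (24 mm across, 22 mm high). This point is the middle of the knob, 22 mm above the underside of the spigot, 16 mm above that of the flange; z up. About 70 g. It starts on the charger and, taken off, stands on its spigot on any bare patch
- key_orange: orange membrane key of the pager transmitter (the left one of its two big keys), clears the open calls; 26 mm (x) by 36 mm (y). Origin at the centre of its upper face, which is level, 38.5 mm above the counter; z up. It yields only 1.5 mm against a stiff dome, registers when pressed down with 4 N for 0.1 s, is at its stop at 5 N, springs back, and is damaged by 40 N
- key_green: green membrane key (right of the orange one, centres 80 mm apart), starts the charging; same size, origin and feel as the orange key
- number_keys: block of small number keys, 47 mm (x) by 134 mm (y), 37 mm above the counter, 20 mm behind the two big keys. Origin at the middle of the top of the fixed transmitter box, x away from the robot at yaw 0. The box is 140 mm (x) by 170 mm (y), 36 mm high, with a display hood up to 65 mm high along its back and a thin aerial 120 mm high at its back left corner
- slim_1_mid (a point): a slim guest pager: black disc 58 mm across and 16 mm thick with a red light band round its edge and a brass contact on its top, 70 g. This point is its centre, half-way up; z is its axis, up when the right way up. May be absent. It starts on the counter
- slim_2_mid (a point): a slim guest pager: black disc 58 mm across and 16 mm thick with a red light band round its edge and a brass contact on its top, 70 g. This point is its centre, half-way up; z is its axis, up when the right way up. May be absent. It starts on the counter
- slim_3_mid (a point): a slim guest pager: black disc 58 mm across and 16 mm thick with a red light band round its edge and a brass contact on its top, 70 g. This point is its centre, half-way up; z is its axis, up when the right way up. May be absent. It starts on the counter
- slim_4_mid (a point): a slim guest pager: black disc 58 mm across and 16 mm thick with a red light band round its edge and a brass contact on its top, 70 g. This point is its centre, half-way up; z is its axis, up when the right way up. May be absent. It starts on the counter
- slim_5_mid (a point): a slim guest pager: black disc 58 mm across and 16 mm thick with a red light band round its edge and a brass contact on its top, 70 g. This point is its centre, half-way up; z is its axis, up when the right way up. May be absent. It starts on the counter
- tall_1_mid (a point): a tall guest pager: black disc 58 mm across and 32 mm thick with a blue light band round its edge and a brass contact on its top, 110 g. This point is its centre, half-way up; z is its axis, up when the right way up. May be absent. It starts on the counter
- slim_6_mid (a point): a slim guest pager: black disc 58 mm across and 16 mm thick with a red light band round its edge and a brass contact on its top, 70 g. This point is its centre, half-way up; z is its axis, up when the right way up. May be absent. It starts in the charger
- tall_2_mid (a point): a tall guest pager: black disc 58 mm across and 32 mm thick with a blue light band round its edge and a brass contact on its top, 110 g. This point is its centre, half-way up; z is its axis, up when the right way up. May be absent. It starts in the charger
- wipes_tub: bystander: blue tub of wipes, 72 mm across and 121 mm high, origin at the centre of its underside
- gel_jar: bystander: jar of blue air freshener gel with a clear lid, 56 mm across and 66 mm high, origin at the centre of its underside
- pepper_jar: bystander: spice jar with black cap and green label, 45 mm across and 105 mm high, origin at the centre of its underside
- phone_lead_arch (a point): middle of a stiff, fixed white phone lead, to be kept clear of, that arches over the counter 0.11 to 0.16 m up from x 0.40, y 0.18 m to x 0.46, y 0.175, then through this point to x 0.71, y 0.01 and x 0.75, y -0.18. Near the edge (x under 0.40) fixed sockets and plugs stand up to 0.23 m high. Otherwise only things listed stand at x 0.45 to 0.66, y within 0.35

How it is judged (in metres and radians):
On the way, in this order (a step that is already met when the one before it is completed fails the run):
1. the orange key is pressed with at least 4 N (contact force between anything else and key_orange above 4 N), for 0.1 s.
2. a stack of pagers stands in the charger with its top level with the red line (within 5 mm) (((horizontal distance between slim_1_mid and charger_rim below 0.007 m and angle between slim_1_mid's own z axis and vertical below 0.12 rad and z of slim_1_mid in the frame of charger_line between -0.013 and -0.003 m) or (horizontal distance between slim_2_mid and charger_rim below 0.007 m and angle between slim_2_mid's own z axis and vertical below 0.12 rad and z of slim_2_mid in the frame of charger_line between -0.013 and -0.003 m) or (horizontal distance between slim_3_mid and charger_rim below 0.007 m and angle between slim_3_mid's own z axis and vertical below 0.12 rad and z of slim_3_mid in the frame of charger_line between -0.013 and -0.003 m) or (horizontal distance between slim_4_mid and charger_rim below 0.007 m and angle between slim_4_mid's own z axis and vertical below 0.12 rad and z of slim_4_mid in the frame of charger_line between -0.013 and -0.003 m) or (horizontal distance between slim_5_mid and charger_rim below 0.007 m and angle between slim_5_mid's own z axis and vertical below 0.12 rad and z of slim_5_mid in the frame of charger_line between -0.013 and -0.003 m) or (horizontal distance between tall_1_mid and charger_rim below 0.007 m and angle between tall_1_mid's own z axis and vertical below 0.12 rad and z of tall_1_mid in the frame of charger_line between -0.021 and -0.011 m) or (horizontal distance between slim_6_mid and charger_rim below 0.007 m and angle between slim_6_mid's own z axis and vertical below 0.12 rad and z of slim_6_mid in the frame of charger_line between -0.013 and -0.003 m) or (horizontal distance between tall_2_mid and charger_rim below 0.007 m and angle between tall_2_mid's own z axis and vertical below 0.12 rad and z of tall_2_mid in the frame of charger_line between -0.021 and -0.011 m)) and (horizontal distance between slim_1_mid and charger_rim above 0.075 m or (horizontal distance between slim_1_mid and charger_rim below 0.007 m and angle between slim_1_mid's own z axis and vertical below 0.12 rad and z of slim_1_mid in the frame of charger_line below -0.003 m)) and (horizontal distance between slim_2_mid and charger_rim above 0.075 m or (horizontal distance between slim_2_mid and charger_rim below 0.007 m and angle between slim_2_mid's own z axis and vertical below 0.12 rad and z of slim_2_mid in the frame of charger_line below -0.003 m)) and (horizontal distance between slim_3_mid and charger_rim above 0.075 m or (horizontal distance between slim_3_mid and charger_rim below 0.007 m and angle between slim_3_mid's own z axis and vertical below 0.12 rad and z of slim_3_mid in the frame of charger_line below -0.003 m)) and (horizontal distance between slim_4_mid and charger_rim above 0.075 m or (horizontal distance between slim_4_mid and charger_rim below 0.007 m and angle between slim_4_mid's own z axis and vertical below 0.12 rad and z of slim_4_mid in the frame of charger_line below -0.003 m)) and (horizontal distance between slim_5_mid and charger_rim above 0.075 m or (horizontal distance between slim_5_mid and charger_rim below 0.007 m and angle between slim_5_mid's own z axis and vertical below 0.12 rad and z of slim_5_mid in the frame of charger_line below -0.003 m)) and (horizontal distance between tall_1_mid and charger_rim above 0.075 m or (horizontal distance between tall_1_mid and charger_rim below 0.007 m and angle between tall_1_mid's own z axis and vertical below 0.12 rad and z of tall_1_mid in the frame of charger_line below -0.011 m)) and (horizontal distance between slim_6_mid and charger_rim above 0.075 m or (horizontal distance between slim_6_mid and charger_rim below 0.007 m and angle between slim_6_mid's own z axis and vertical below 0.12 rad and z of slim_6_mid in the frame of charger_line below -0.003 m)) and (horizontal distance between tall_2_mid and charger_rim above 0.075 m or (horizontal distance between tall_2_mid and charger_rim below 0.007 m and angle between tall_2_mid's own z axis and vertical below 0.12 rad and z of tall_2_mid in the frame of charger_line below -0.011 m)) and contact force between the fingers and charger below 0.5 N), for 0.3 s.
3. the cover is seated on the charger (horizontal distance between cover_knob and charger_rim below 0.006 m and angle between cover_knob's own z axis and vertical below 0.06 rad and z of cover_knob in the frame of charger_rim between 0.013 and 0.019 m), for 0.3 s.
4. the green key is pressed with at least 4 N (contact force between anything else and key_green above 4 N), for 0.1 s.
At the end, for the whole second after the job is handed in: The top pager of the stack is upright, within 7 mm of the tube's axis, its top within 5 mm of the red line, no pager higher; spare pagers lie on the counter 75 mm or more from that axis. The cover is within 6 mm of the axis, its flange within 3 mm of the rim, tilt under 0.06 rad (all of step 3 and ((horizontal distance between slim_1_mid and charger_rim below 0.007 m and angle between slim_1_mid's own z axis and vertical below 0.12 rad and z of slim_1_mid in the frame of charger_line between -0.013 and -0.003 m) or (horizontal distance between slim_2_mid and charger_rim below 0.007 m and angle between slim_2_mid's own z axis and vertical below 0.12 rad and z of slim_2_mid in the frame of charger_line between -0.013 and -0.003 m) or (horizontal distance between slim_3_mid and charger_rim below 0.007 m and angle between slim_3_mid's own z axis and vertical below 0.12 rad and z of slim_3_mid in the frame of charger_line between -0.013 and -0.003 m) or (horizontal distance between slim_4_mid and charger_rim below 0.007 m and angle between slim_4_mid's own z axis and vertical below 0.12 rad and z of slim_4_mid in the frame of charger_line between -0.013 and -0.003 m) or (horizontal distance between slim_5_mid and charger_rim below 0.007 m and angle between slim_5_mid's own z axis and vertical below 0.12 rad and z of slim_5_mid in the frame of charger_line between -0.013 and -0.003 m) or (horizontal distance between tall_1_mid and charger_rim below 0.007 m and angle between tall_1_mid's own z axis and vertical below 0.12 rad and z of tall_1_mid in the frame of charger_line between -0.021 and -0.011 m) or (horizontal distance between slim_6_mid and charger_rim below 0.007 m and angle between slim_6_mid's own z axis and vertical below 0.12 rad and z of slim_6_mid in the frame of charger_line between -0.013 and -0.003 m) or (horizontal distance between tall_2_mid and charger_rim below 0.007 m and angle between tall_2_mid's own z axis and vertical below 0.12 rad and z of tall_2_mid in the frame of charger_line between -0.021 and -0.011 m)) and (horizontal distance between slim_1_mid and charger_rim above 0.075 m or (horizontal distance between slim_1_mid and charger_rim below 0.007 m and angle between slim_1_mid's own z axis and vertical below 0.12 rad and z of slim_1_mid in the frame of charger_line below -0.003 m)) and (horizontal distance between slim_2_mid and charger_rim above 0.075 m or (horizontal distance between slim_2_mid and charger_rim below 0.007 m and angle between slim_2_mid's own z axis and vertical below 0.12 rad and z of slim_2_mid in the frame of charger_line below -0.003 m)) and (horizontal distance between slim_3_mid and charger_rim above 0.075 m or (horizontal distance between slim_3_mid and charger_rim below 0.007 m and angle between slim_3_mid's own z axis and vertical below 0.12 rad and z of slim_3_mid in the frame of charger_line below -0.003 m)) and (horizontal distance between slim_4_mid and charger_rim above 0.075 m or (horizontal distance between slim_4_mid and charger_rim below 0.007 m and angle between slim_4_mid's own z axis and vertical below 0.12 rad and z of slim_4_mid in the frame of charger_line below -0.003 m)) and (horizontal distance between slim_5_mid and charger_rim above 0.075 m or (horizontal distance between slim_5_mid and charger_rim below 0.007 m and angle between slim_5_mid's own z axis and vertical below 0.12 rad and z of slim_5_mid in the frame of charger_line below -0.003 m)) and (horizontal distance between tall_1_mid and charger_rim above 0.075 m or (horizontal distance between tall_1_mid and charger_rim below 0.007 m and angle between tall_1_mid's own z axis and vertical below 0.12 rad and z of tall_1_mid in the frame of charger_line below -0.011 m)) and (horizontal distance between slim_6_mid and charger_rim above 0.075 m or (horizontal distance between slim_6_mid and charger_rim below 0.007 m and angle between slim_6_mid's own z axis and vertical below 0.12 rad and z of slim_6_mid in the frame of charger_line below -0.003 m)) and (horizontal distance between tall_2_mid and charger_rim above 0.075 m or (horizontal distance between tall_2_mid and charger_rim below 0.007 m and angle between tall_2_mid's own z axis and vertical below 0.12 rad and z of tall_2_mid in the frame of charger_line below -0.011 m)) and height (world z) of each of slim_1_mid, slim_2_mid, slim_3_mid, slim_4_mid, slim_5_mid, tall_1_mid, slim_6_mid, tall_2_mid above 0 m and (horizontal distance between slim_1_mid and charger_rim below 0.02 m or height (world z) of slim_1_mid below 0.055 m) and (horizontal distance between slim_2_mid and charger_rim below 0.02 m or height (world z) of slim_2_mid below 0.055 m) and (horizontal distance between slim_3_mid and charger_rim below 0.02 m or height (world z) of slim_3_mid below 0.055 m) and (horizontal distance between slim_4_mid and charger_rim below 0.02 m or height (world z) of slim_4_mid below 0.055 m) and (horizontal distance between slim_5_mid and charger_rim below 0.02 m or height (world z) of slim_5_mid below 0.055 m) and (horizontal distance between tall_1_mid and charger_rim below 0.02 m or height (world z) of tall_1_mid below 0.055 m) and (horizontal distance between slim_6_mid and charger_rim below 0.02 m or height (world z) of slim_6_mid below 0.055 m) and (horizontal distance between tall_2_mid and charger_rim below 0.02 m or height (world z) of tall_2_mid below 0.055 m)); the robot touches nothing.
It fails at once if a membrane key is pressed with more than 40 N (contact force between anything else and key_orange above 40 N or contact force between anything else and key_green above 40 N).
It fails at once if a number key is pressed (more than 3 N) (contact force between anything else and number_keys above 3 N).
It fails at once if the green key is pressed before the cover is on (contact force between anything else and key_green above 4 N and not (horizontal distance between cover_knob and charger_rim below 0.006 m and angle between cover_knob's own z axis and vertical below 0.06 rad and z of cover_knob in the frame of charger_rim between 0.013 and 0.019 m)).
It fails at once if the tub or one of the two jars is shifted more than 4 cm (distance of any of wipes_tub, gel_jar, pepper_jar from where it was at the start of the episode above 0.04 m).
Of slim_1, slim_2, slim_3, slim_4, slim_5, tall_1 only 5 to 6 are there at a start; the rules pass over those that are not, and their reading is None.
Of slim_6, tall_2 only 1 to 1 are there at a start; the rules pass over those that are not, and their reading is None.
At some moment in a run one of slim_1, slim_2, slim_3, slim_4, slim_5, tall_1 may be knocked a few centimetres aside while the robot is not near it.
Once in a run the grip may slacken for a moment while it holds something.
It also fails if it takes over 200 s, if anything falls off the work surface, if the arm or the gripper's body presses on something with over 40 N, if the wrist force passes 120 N, or if a joint passes its speed limit or range.

## Working session

There is one attempt and no reset: what is moved stays moved. The work goes in short steps, Python scripts to look and compute and a tool call to move; the robot and the scene stay as the last step left them, time stands still between calls to the robot, and variables do not carry over. Pictures are saved under pics/ and viewed, at most 14 in all, crops included, and the job is handed in when it is done.

Besides the shell and the picture viewer there is one more tool, called after "Call:" as name(argument=value, ...), one argument or row to a line, values as JSON. jog_arm: Moves the arm, as the interface text tells. Its arguments: {"type":"object","properties":{"increments":{"type":"array"}},"required":["increments"]}

```bash
mkdir -p pics; ls
cat > h.py <<'E'
import numpy as np, cv2
from workcell import get_obs, get_image, job, models
from scipy.spatial.transform import Rotation as R
np.set_printoptions(precision=1,suppress=True)
def grab(n,f=None):
    o=get_obs(); im=get_image(n)
    if f: cv2.imwrite('pics/'+f+'.png',im['pixels'])
    if n=='wrist':
        T=np.eye(4);T[:3,:3]=R.from_rotvec(o['orientation']).as_matrix();T[:3,3]=o['ee_pos']
        im['T']=T@im['tool_from_camera']
    else: im['T']=np.array(im['cam_to_world'])
    d=im['depth'];v,u=np.mgrid[:384,:512]
    P=np.stack([(u-im['cx'])/im['fx']*d,-(v-im['cy'])/im['fy']*d,-d,np.ones_like(d)],-1)
    im['W']=(P@im['T'].T)[...,:3]; im['W'][d==0]=np.nan
    return im
E
python3 - <<'E'
from h import *
o=get_obs();print(o)
for n in('top','side'):
    im=grab(n,n+'0')
    print(n,im['T'],im['fx'],[k for k in im])
    for t in ['charger','cover_knob','key_orange','key_green','number_keys','slim_1_mid','tall_1_mid','wipes_tub','gel_jar','pepper_jar']:
        for r in models.look_for(t,n): print(t,np.array(r['centre']),round(r['p'],2))
a=cv2.imread('pics/top0.png');b=cv2.imread('pics/side0.png')
E
```

```text
pics
{'t': 0.0, 'qpos': array([ 1.2,  0.4,  1.6, -0. ,  1.1, -0. ]), 'qvel': array([ 0.,  0., -0.,  0.,  0., -0.]), 'joint_torque': array([ -0. , -54.5, -27.4,   0.1,   0. ,  -0. ]), 'ee_pos': array([234.4, 578.8, 221.9]), 'orientation': array([-0.6, -3.1,  0. ]), 'ft_force': array([-0.1, -0.7, -0.5]), 'moment': array([-0.,  0.,  0.]), 'grasp_force': 0.0, 'width': 87.83621414333025}
top [[   0.5    0.7   -0.5 -427.6]
 [  -0.9    0.4   -0.3 -544.9]
 [   0.     0.6    0.8 1502.2]
 [   0.     0.     0.     1. ]] 450.69698634157965 ['pixels', 'depth', 'fx', 'fy', 'cx', 'cy', 'cam_to_world', 'T', 'W']
gel_jar [ 393.3 -433.6   46.8] 0.51
side [[  -0.4   -0.7    0.7 1311.8]
 [   0.9   -0.2    0.3  279.4]
 [  -0.     0.7    0.7  938.6]
 [   0.     0.     0.     1. ]] 364.37227059699256 ['pixels', 'depth', 'fx', 'fy', 'cx', 'cy', 'cam_to_world', 'T', 'W']
charger [641.8 297.4  15.1] 0.68
cover_knob [614.7 294.6 127.5] 0.67
key_green [ 436.7 -417.7   38.2] 0.68
key_green [495.9 -83.4  19.4] 0.43
key_green [ 593.5 -335.1   41.7] 0.4
number_keys [ 646.3 -298.    39.7] 0.68
number_keys [641.8 293.1  16.9] 0.31
number_keys [ 472.9 -288.8   30.4] 0.19
slim_1_mid [479.4 416.6  17.1] 0.71
tall_1_mid [ 473.4 -291.6   35.7] 0.72
wipes_tub [ 543.3 -428.5   87.1] 0.61
gel_jar [ 436.6 -414.6   34.2] 0.54
pepper_jar [673.1 -84.5  75. ] 0.67
```

View pics/top0.png

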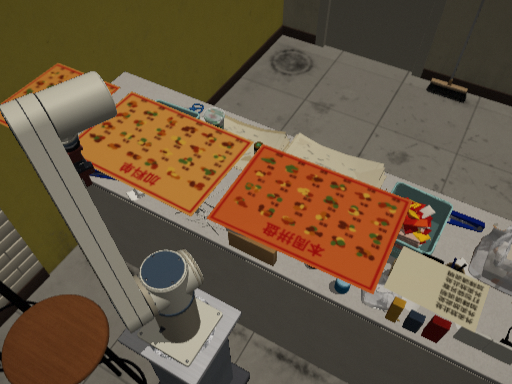

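View pics/side0.png

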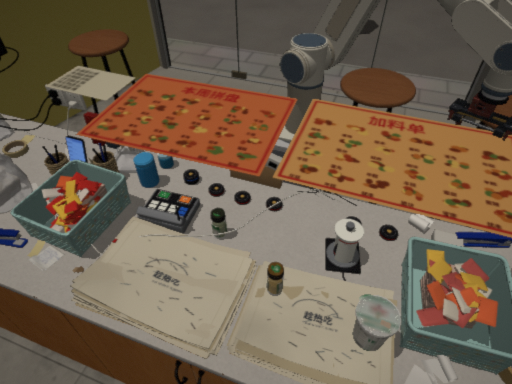

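Run:
```python
from h import *
im=grab('side');np.save('s0.npy',im['W']);W=im['W']
for (u,v) in [(190,120),(400,150),(160,78),(290,95),(440,105),(295,120),(285,165),(100,133), (240,165),(191,177),(217,189),(242,197),(274,204),(388,233),(166,161),(183,200),(160,195),(168,210),(347,222),(347,232),(343,250),(218,215),(146,165),(330,268),(360,268),(360,240),(319,193),(300,192),(352,203),(240,228)]:
    print((u,v),W[v,u],im['pixels'][v,u])
c=im['pixels'][140:285,120:420];cv2.imwrite('pics/c0.png',cv2.resize(c,(800,387),interpolation=cv2.INTER_CUBIC))
```

```text
(190, 120) [ 491.8 -244.3  298.8] [ 47  84 159]
(400, 150) [426.9 374.5 296.5] [ 65 117 162]
(160, 78) [ 286.7 -473.9  298.4] [ 36  59 146]
(290, 95) [ 57.7 -42.9 184. ] [45 54 58]
(440, 105) [-1906.    819.2  -837.7] [79 84 89]
(295, 120) [nan nan nan] [60 70 74]
(285, 165) [595.9  94.3 298.3] [ 43  69 148]
(100, 133) [ 643.3 -467.4  299.8] [ 44  80 152]
(240, 165) [635.7 -19.  297.8] [ 45  82 157]
(191, 177) [ 479.9 -286.2   34.2] [33 33 34]
(217, 189) [ 488.2 -179.4   15.8] [29 51 64]
(242, 197) [495.5 -79.3  16.5] [33 60 76]
(274, 204) [604.9  71.  146.2] [105 118 126]
(388, 233) [483.9 415.8  14.4] [20 26 32]
(166, 161) [ 432.9 -418.2   35.7] [56 44 18]
(183, 200) [ 596.  -256.3   37.5] [ 55 107 193]
(160, 195) [ 602.1 -343.3   37.8] [ 54 107  40]
(168, 210) [ 651.7 -283.6   34.3] [147 160 163]
(347, 222) [605.  285.  150.8] [124 131 133]
(347, 232) [622.8 291.7 130. ] [173 188 192]
(343, 250) [645.3 293.5  75.3] [88 96 98]
(218, 215) [668.7 -85.7 104.4] [41 77 35]
(146, 165) [ 547.2 -416.5  109.5] [73 57 25]
(330, 268) [675.3 270.8  14.2] [22 19 21]
(360, 268) [642.  353.4  10. ] [58 61 65]
(360, 240) [531.2 338.    1.3] [130 138 146]
(319, 193) [371.2 168.1   2.9] [127 137 143]
(300, 192) [520.  127.9 135.5] [116 126 131]
(352, 203) [394.2 286.8  16.8] [72 77 81]
(240, 228) [614.9 -39.5  -0.6] [125 135 142]
```

View pics/c0.png

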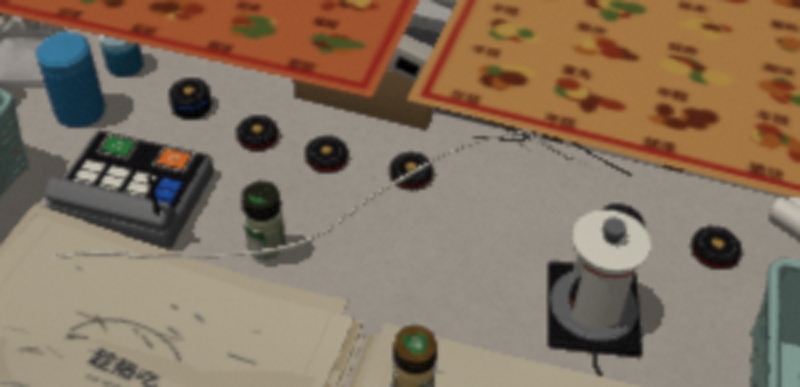

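Run:
```python
from h import *
W=np.load('s0.npy');m=(abs(W[...,2]-298)<8)
t=grab('top');Wt=t['W'];mt=abs(Wt[...,2]-298)<12
w=grab('wrist','w0')
for P in (W[m],Wt[mt]):
    print(len(P),np.nanmin(P,0),np.nanmax(P,0))
    for y in range(-600,700,75):
        q=P[abs(P[:,1]-y)<8]
        if len(q)>5: print(y,np.percentile(q[:,0],[1,99]),q[:,2].mean())
print(w['T'])
```

```text
36164 [ -117.2 -1231.7   290. ] [673.  664.6 306. ]
-600 [311.8 477.6] 298.9631212160711
-525 [281.9 669.5] 299.09728437579747
-450 [279.1 665.6] 299.02899914344664
-375 [276.4 666.4] 298.969725343046
-300 [272.3 665.1] 298.84657870047914
-225 [272.1 661.2] 298.7296808791617
-150 [269.4 663.1] 298.72494608664806
-75 [ 68.9 659.1] 298.571185361785
0 [101.6 657.3] 298.49240360947
75 [-32.6 648.1] 298.1271306096244
150 [248.5 650. ] 298.2508404292426
225 [250.3 650.4] 298.2265675890967
300 [252.4 652.3] 298.14613808697135
375 [253.  652.9] 298.15362492570597
450 [253.  653.7] 297.97290879573865
525 [229.5 655. ] 297.88129738923715
600 [256.8 657.4] 297.85273124321384
35123 [-171.6 -837.3  286. ] [1284.1 1145.3  310. ]
-600 [308.5 475.5] 298.7162013956344
-525 [272.4 662.6] 298.5463777810645
-450 [271.3 662.8] 298.4981937051221
-375 [271.  663.2] 298.23548036781176
-300 [270.1 660.5] 298.5824300125258
-225 [269.  658.5] 298.6877912977977
-150 [265.2 656.6] 298.6655737450967
-75 [ -9.2 658.7] 298.6106154674934
0 [-167.5  653.8] 298.9341486953598
75 [123.8 648. ] 299.5217325881562
150 [244.5 645.6] 298.7847463041264
225 [246.6 648.4] 298.810797211243
300 [246.6 647.5] 298.87425740146006
375 [249.6 651.8] 298.62071579215956
450 [250.8 652.4] 298.91991139777883
525 [260.7 651.2] 298.9638793971303
600 [284.3 656.1] 299.1081271744837
675 [339.2 656.5] 298.0726586808919
[[  0.4  -0.9  -0.3 164.2]
 [  0.9   0.4   0.1 607.2]
 [ -0.   -0.3   1.  385.2]
 [  0.    0.    0.    1. ]]
```

View pics/w0.png

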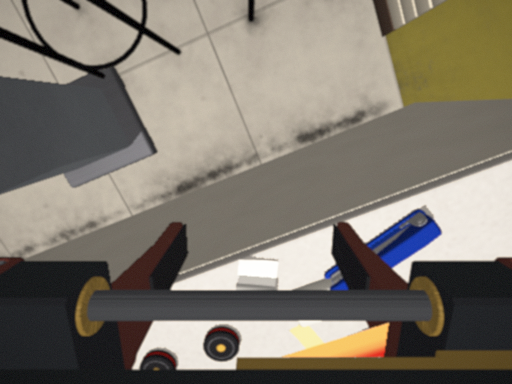

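```bash
cat >> h.py <<'E'
def go(p,yaw=None,per=60):
    """rows needed from now: tool shift to world p (mm) and tool-y yaw (deg, mod 180)"""
    o=get_obs();M=R.from_rotvec(o['orientation']).as_matrix()
    y0=np.degrees(np.arctan2(M[1,1],M[0,1]))
    s=M.T@(np.array(p)-o['ee_pos'])
    dz=0 if yaw is None else -((yaw-y0+90)%180-90)
    print('tcp',o['ee_pos'],'tool y yaw',y0,'t',o['t'],'w',o['width'],'| now shift(tool)',s,'turn z',dz,'tilt',M[:,2], 'q6',o['qpos'][5])
    return s,dz
E
python3 - <<'E'
from h import *
o=get_obs();print(R.from_rotvec(o['orientation']).as_matrix())
go((450,330,400),90)
E
```

```text
[[-0.9  0.4  0. ]
 [ 0.4  0.9  0. ]
 [-0.   0.  -1. ]]
tcp [234.6 579.3 222.7] tool y yaw 67.95443281962558 t 1.25 w 87.6568943200568 | now shift(tool) [-293.2 -150.2 -177.3] turn z -22.04556718037442 tilt [ 0.  0. -1.] q6 -0.019020362579563344
```

Call:
jog_arm(
  increments=[0,0,0,0,0,-60,0,0,0,0,0,0,-60,0,0,0,0,0,0,-60,0,0,0,0,0,0,0,0],
)

```text
t: 1.75
ee_pos: [235.4, 581.3, 408.8]
orientation: [0.6, 3.081, 0.016]
ft_force: [0.3, 0.9, -0.1]
width: 51.5
grasp_force: 0.0
```

Call:
jog_arm(
  increments=[0,0,-10,0,0,0,0,0,0,-10,0,0,0,0,0,0,-2,0,0,0,0,0,0,0,-50,-60,0,0,0,0,0,-50,-60,0,0,0,0,0,-50,-60,0,0,0,0,0,-50,-60,0,0,0,0,0,0,0,60,0,0,0,0,0,0,20,0,0,0,0,0,0,0,0],
)

```text
t: 3.0
ee_pos: [393.7, 386.0, 320.5]
orientation: [-0.005, -3.138, 0.005]
ft_force: [-0.5, -0.7, -0.3]
width: -0.0
grasp_force: 0.0
```

Run:
```python
from h import *
go((450,330,305),90);print(get_obs()['ft_force'])
```

```text
tcp [393.7 386.  320.5] tool y yaw 89.8060555887913 t 3.0 w -0.024994077009825626 | now shift(tool) [-56.5 -55.8  15.5] turn z -0.19394441120870454 tilt [-0. -0. -1.] q6 -0.8134367509333554
[-0.5 -0.7 -0.3]
```

Call:
jog_arm(
  increments=[0,0,0,0,0,12,0,0,0,0,0,0,4,0,0,0,0,0,0,2,0,0,0,0,0,0,2,0,0,0,0,0,0,2,0,0,0,0,0,0,1.5,0,0,0,0,0,0,1.5,0,0,0,0,0,0,0,0],
)

```text
t: 4.0
ee_pos: [394.5, 387.0, 297.6]
orientation: [-0.001, -3.141, 0.0]
ft_force: [-1.0, -0.5, -0.4]
width: 0.7
grasp_force: 0.0
```

Call:
jog_arm(
  increments=[0,0,0,0,0,1,0,0,0,0,0,0,1,0,0,0,0,0,0,0,0],
)

```text
t: 4.38
ee_pos: [394.4, 387.1, 295.6]
orientation: [-0.001, -3.141, 0.0]
ft_force: [0.6, -0.4, -0.1]
width: 0.6
grasp_force: 0.0
```

Call:
jog_arm(
  increments=[0,0,0,0,0,1,0,0,0,0,0,0,1,0,0,0,0,0,0,0,0],
)

```text
t: 4.75
ee_pos: [394.4, 387.1, 293.6]
orientation: [-0.001, -3.141, 0.0]
ft_force: [-0.8, -0.2, -0.1]
width: 0.4
grasp_force: 0.0
```

Call:
jog_arm(
  increments=[0,0,0,0,0,3,0,0,0,0,0,0,4,0,0,0,0,0,0,5,0,0,0,0,0,0,6,0,0,0,0,0,0,0,0],
)

```text
t: 5.38
ee_pos: [394.2, 386.8, 274.9]
orientation: [-0.001, -3.141, 0.001]
ft_force: [0.6, -0.8, 0.7]
width: 0.2
grasp_force: 0.0
```

Run:
```python
from h import *
im=grab('side','s1')
for (u,v) in [(400,150),(440,170),(190,120)]: print(im['W'][v,u])
```

```text
[427.8 374.5 297.1]
[478.8 478.  297. ]
[ 492.7 -243.6  299.6]
```

View pics/s1.png

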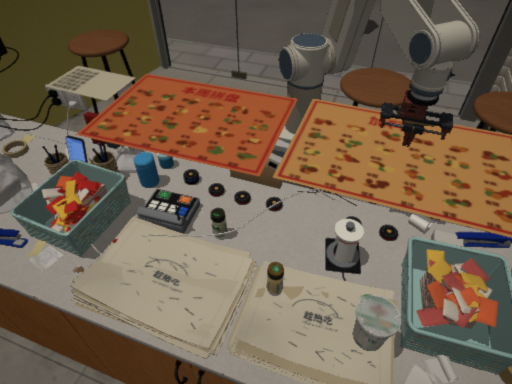

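Run:
```python
from h import *
im=grab('side');W=im['W'];h=cv2.cvtColor(im['pixels'],cv2.COLOR_BGR2HSV)
x,y,z=W[...,0],W[...,1],W[...,2]
S=h[...,1]>140
for n,lo,hi in(('orange',8,20),('green',50,75)):
    m=S&(h[...,0]>=lo)&(h[...,0]<=hi)&(abs(z-38)<5)&(x>540)&(x<660)&(y<-200)&(y>-400)
    P=W[m];print(n,m.sum(),P.mean(0),cv2.minAreaRect(P[:,:2].astype(np.float32)))
m=(abs(z-38)<6)&(x>560)&(x<760)&(y<-180)&(y>-400);P=W[m];print('box',cv2.minAreaRect(P[:,:2].astype(np.float32)))
m=(abs(z-131)<3)&(x>540)&(x<700)&(y>200)&(y<400);P=W[m];print('flange',m.sum(),P.mean(0),cv2.minEnclosingCircle(P[:,:2].astype(np.float32)))
m=(abs(z-14)<3)&(h[...,2]<60)&(x>520)&(x<720)&(y>200)&(y<400);P=W[m];print('foot',m.sum(),cv2.minAreaRect(P[:,:2].astype(np.float32)))
m=(abs(z-151)<3)&(x>540)&(x<700)&(y>200)&(y<400);P=W[m];print('knob',m.sum(),P.mean(0))
m=(h[...,2]<70)&(z>6)&(z<40)&(x>400)&(x<560)&(y>-340)&(y<480)
n,l,s,c=cv2.connectedComponentsWithStats(m.astype(np.uint8))
for i in range(1,n):
    if s[i,4]>15:
        P=W[l==i]; t=P[P[:,2]>np.percentile(P[:,2],90)-3]; print(c[i],s[i,4],t.mean(0),len(t))
```

```text
orange 62 [ 590.9 -252.5   38.5] ((589.65673828125, -253.75233459472656), (27.31255340576172, 38.67856979370117), 3.127027750015259)
green 27 [ 596.  -332.2   38.5] ((595.6893920898438, -332.14404296875), (21.776304244995117, 34.269020080566406), 2.7470622062683105)
box ((665.5504760742188, -278.8179931640625), (193.64158630371094, 191.50009155273438), 1.7767633199691772)
flange 427 [615.1 294.6 130.6] ((611.43212890625, 294.7637634277344), 41.21383285522461)
foot 290 ((615.413330078125, 296.03570556640625), (119.2516098022461, 98.6544418334961), 12.398650169372559)
knob 45 [612.2 293.9 151.7]
[190.9 176.5] 170 [ 465.7 -296.8   32.6] 77
[215.9 189.3] 134 [ 488.  -184.1   16.8] 82
[242.  197.1] 148 [492.8 -81.3  17. ] 79
[271.5 201.1] 72 [477.   26.4  16.5] 51
[276.5 206.3] 52 [492.5  48.6  16.2] 28
[354.8 218.7] 26 [463.4 310.7  16.5] 15
[388.2 232.2] 195 [478.8 416.2  16.3] 119
```

Call:
jog_arm(
  increments=[0,0,0,-14,-50,0,0,0,0,0,-14,-50,0,0,0,0,0,-14,-50,0,0,0,0,0,-14,-50,0,0,0,0,0,-14,-50,0,0,0,0,0,-14,-50,0,0,0,0,0,-14,-50,0,0,0,0,0,-14,-50,0,0,0,0,0,-14,-50,0,0,0,0,0,-14,-50,0,0,0,0,0,-14,-50,0,0,0,0,0,0,0,0,0],
)

```text
t: 6.98
ee_pos: [548.7, -166.0, 275.8]
orientation: [0.007, 3.141, -0.001]
ft_force: [-0.3, -0.1, -0.1]
width: 0.4
grasp_force: 0.0
```

Run:
```python
from h import *
go((589,-253,60),93)
```

```text
tcp [ 548.7 -166.   275.8] tool y yaw 89.73197086683491 t 6.975 w 0.3941500807244374 | now shift(tool) [-40.5 -86.7 215.9] turn z -3.2680291331650864 tilt [ 0. -0. -1.] q6 -1.880298473408248
```

Call:
jog_arm(
  increments=[0,0,-3.3,-20,-43,0,0,0,0,0,-20,-43,0,0,0,0,0,0,0,50,0,0,0,0,0,0,50,0,0,0,0,0,0,50,0,0,0,0,0,0,30,0,0,0,0,0,0,20,0,0,0,0,0,0,0,0],
)

```text
t: 7.98
ee_pos: [589.8, -246.9, 74.7]
orientation: [0.09, -3.138, -0.002]
ft_force: [0.2, 0.3, 0.0]
width: 0.2
grasp_force: 0.0
```

Run:
```python
from h import *
go((589,-253,60),93);print(get_obs()['ft_force'])
w=grab('wrist','w1');W=w['W'];h=cv2.cvtColor(w['pixels'],cv2.COLOR_BGR2HSV);S=h[...,1]>140
z=W[...,2]
for n,lo,hi in(('orange',8,20),('green',50,75)):
    m=S&(h[...,0]>=lo)&(h[...,0]<=hi)&(abs(z-38)<6)
    P=W[m];print(n,m.sum(),P.mean(0),cv2.minAreaRect(P[:,:2].astype(np.float32)))
```

```text
tcp [ 589.8 -246.9   74.7] tool y yaw 93.28203628077308 t 7.975 w 0.17825009359806215 | now shift(tool) [ 1.2 -6.1 14.7] turn z 0.2820362807730845 tilt [-0.  0. -1.] q6 -2.0432732996990968
[0.2 0.3 0. ]
orange 1425 [ 577.6 -257.3   38.4] ((526.2656860351562, -268.38897705078125), (157.21621704101562, 40.69514465332031), 13.732137680053711)
green 1609 [ 595.3 -313.2   39. ] ((606.9806518554688, -219.03817749023438), (269.9811096191406, 31.49126625061035), 82.53145599365234)
```

View pics/w1.png

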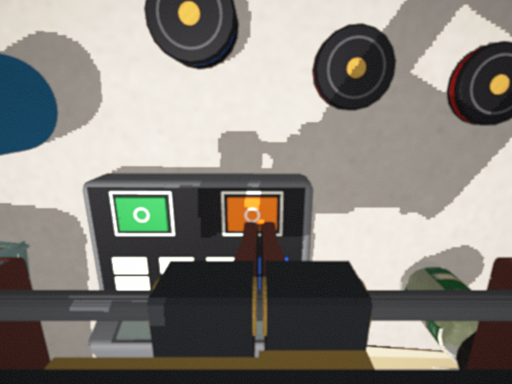

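```bash
cat >> h.py <<'E'
def ray(im,u,v,z):
    d=im['T'][:3,:3]@np.array([(u-im['cx'])/im['fx'],-(v-im['cy'])/im['fy'],-1]);c=im['T'][:3,3]
    return c+d*(z-c[2])/d[2]
E
python3 - <<'E'
from h import *
w=grab('wrist')
print(ray(w,252,214,38.5),ray(w,142,214,38.5),'tip ray',ray(w,260,228,75))
for u,v in((356,68),(499,84)):print(ray(w,u,v,16))
print(ray(w,189,13,32))
E
```

```text
[ 589.2 -253.5   38.5] [ 593.8 -333.7   38.5] tip ray [ 584.4 -248.1   75. ]
[ 483.7 -185.6   16. ]
[488.5 -81.6  16. ]
[ 460.1 -299.6   32. ]
```

Call:
jog_arm(
  increments=[0,0,0,1,-6.5,15,0,0,0,0,0,0,14,0,0,0,0,0,0,4,0,0,0,0,0,0,1,0,0,0,0,0,0,1,0,0,0,0,0,0,0,0],
)

```text
t: 8.82
ee_pos: [589.9, -254.4, 40.9]
orientation: [-0.089, 3.14, -0.0]
ft_force: [0.0, 0.4, 0.0]
width: 0.2
grasp_force: 0.0
```

Call:
jog_arm(
  increments=[0,0,0,0,0,1,0,0,0,0,0,0,0,0],
)

```text
t: 9.07
ee_pos: [589.8, -254.4, 39.8]
orientation: [-0.089, 3.14, -0.0]
ft_force: [0.5, 0.1, 0.6]
width: 0.5
grasp_force: 0.0
```

Call:
jog_arm(
  increments=[0,0,0,0,0,1,0,0,0,0,0,0,1,0,0,0,0,0,0,0,0],
)

```text
t: 9.45
ee_pos: [589.8, -254.4, 37.9]
orientation: [-0.089, 3.14, -0.0]
ft_force: [-0.0, 0.3, 4.0]
width: 0.5
grasp_force: 1.6
```

Call:
jog_arm(
  increments=[0,0,0,0,0,0.7,0,0,0,0,0,0,0,0],
)

```text
t: 9.7
ee_pos: [589.9, -254.4, 37.4]
orientation: [-0.089, 3.14, -0.0]
ft_force: [-1.3, 0.8, 6.0]
width: 0.8
grasp_force: 2.8
```

Call:
jog_arm(
  increments=[0,0,0,0,0,0.4,0,0,0,0,0,0,0,0,0,0,0,0,0,0,0],
)

```text
t: 10.07
ee_pos: [589.9, -254.5, 37.4]
orientation: [-0.089, 3.14, -0.0]
ft_force: [-1.1, 0.9, 10.0]
width: 0.4
grasp_force: 4.3
```

Call:
jog_arm(
  increments=[0,0,0,0,0,-10,0,0,0,0,0,0,-50,0,0,0,0,0,0,-60,0,0,0,0,0,0,-60,0,0,0,0,8,50,0,0,0,0,0,8,50,0,0,0,0,0,8,50,0,0,0,0,0,8,50,0,0,0,0,0,0,50,0,50,0,0,0,0,50,0,50,0,0,0,-10,50,0,50,0,0,0,-10,50,0,50],
)

```text
t: 11.58
ee_pos: [554.9, 145.9, 216.9]
orientation: [-0.089, 3.14, -0.0]
ft_force: [0.4, -1.5, -0.4]
width: 36.9
grasp_force: 0.0
```

Run:
```python
from h import *
go((612,294.5,180),102.4)
```

```text
tcp [554.9 145.9 216.9] tool y yaw 93.25384732426636 t 11.575 w 36.86042344154786 | now shift(tool) [-65.4 145.1  37. ] turn z -9.146152675733646 tilt [ 0. -0. -1.] q6 -1.3911292101482644
```

Call:
jog_arm(
  increments=[0,0,0,-22,48,0,50,0,0,0,-22,48,0,50,0,0,0,-21,48,0,100,0,0,-9.1,0,0,20,100,0,0,0,0,0,0,100],
)

```text
t: 12.2
ee_pos: [610.4, 291.7, 194.8]
orientation: [0.337, -3.12, 0.002]
ft_force: [0.3, 0.5, 0.1]
width: 70.4
grasp_force: 0.0
```

Run:
```python
from h import *
im=grab('side')
W=im['W'];x,y,z=W[...,0],W[...,1],W[...,2]
m=(abs(z-151)<3)&(x>540)&(x<700)&(y>250)&(y<340);P=W[m];print('knob',m.sum(),P.mean(0))
m=(abs(z-131)<3)&(x>540)&(x<700)&(y>200)&(y<400);P=W[m];print('flange',m.sum(),cv2.minEnclosingCircle(P[:,:2].astype(np.float32)))
go((611.5,294.5,134),102.4)
```

```text
knob 46 [612.3 293.9 151.9]
flange 423 ((611.844482421875, 294.5706787109375), 41.12882614135742)
tcp [611.  291.4 195.9] tool y yaw 102.1873450244744 t 12.25 w 74.19987519108042 | now shift(tool) [-1.3  2.9 61.9] turn z -0.2126549755256093 tilt [-0. -0. -1.] q6 -1.3559696057939616
```

Call:
jog_arm(
  increments=[0,0,0,-1,3,30,100,0,0,0,0,0,26,100,0,0,0,0,0,6,100,0,0,0,0,0,0,20,0,0,0,0,0,0,0,0,0,0,0,0,0,0,0,0,0,0,0,0,0],
)

```text
t: 13.12
ee_pos: [612.4, 295.0, 135.2]
orientation: [-0.338, 3.123, 0.0]
ft_force: [-0.3, 0.2, 0.5]
width: 51.5
grasp_force: 0.0
```

Run:
```python
from h import *
go((611.5,294.5,134),102.4); print(get_obs()['ft_force'],get_obs()['grasp_force'])
```

```text
tcp [612.4 295.  135.2] tool y yaw 102.34505025415298 t 13.125 w 51.45827216545239 | now shift(tool) [ 1.  -0.3  1.2] turn z -0.05494974584702561 tilt [ 0.  0. -1.] q6 -1.354814078271027
[-0.3  0.2  0.5] 0.0
```

Call:
jog_arm(
  increments=[0,0,0,0,0,1,0,0,0,0,0,0,0,0,0,0,0,0,0,0,0,0,0,0,0,0,0,0,0,0,0,0,0,0,0,0,0,0,0,0,-3,0,0,0,0,0,0,-15,0,0,0,0,0,0,-30,0,0,0,0,0,0,-40,0,0,0,0,0,0,-30,0,0,0,0,0,0,0,0],
)

```text
t: 14.5
ee_pos: [613.8, 295.6, 255.4]
orientation: [-0.337, 3.117, 0.003]
ft_force: [-1.4, -0.5, -0.6]
width: 23.4
grasp_force: 30.0
```

Run:
```python
from h import *
go((575,-75,240),90); print(get_obs()['ft_force'],get_obs()['grasp_force'])
im=grab('side','s2');W=im['W'];x,y,z=W[...,0],W[...,1],W[...,2]
h=cv2.cvtColor(im['pixels'],cv2.COLOR_BGR2HSV)
m=(abs(z-123)<6)&(x>560)&(x<670)&(y>245)&(y<345);P=W[m];print('rim',m.sum(),cv2.minEnclosingCircle(P[:,:2].astype(np.float32)))
cv2.imwrite('pics/s2c.png',cv2.resize(im['pixels'][190:290,295:415],(720,600),interpolation=cv2.INTER_CUBIC))
```

```text
tcp [613.8 295.6 255.4] tool y yaw 102.35158881455024 t 14.5 w 23.3822399440655 | now shift(tool) [ 117.2 -353.8   14.2] turn z 12.35158881455024 tilt [ 0.  0. -1.] q6 -1.3549539458970454
[-1.4 -0.5 -0.6] 29.999733567237854
rim 115 ((610.9503173828125, 296.0160217285156), 37.30350875854492)
```

View pics/s2c.png

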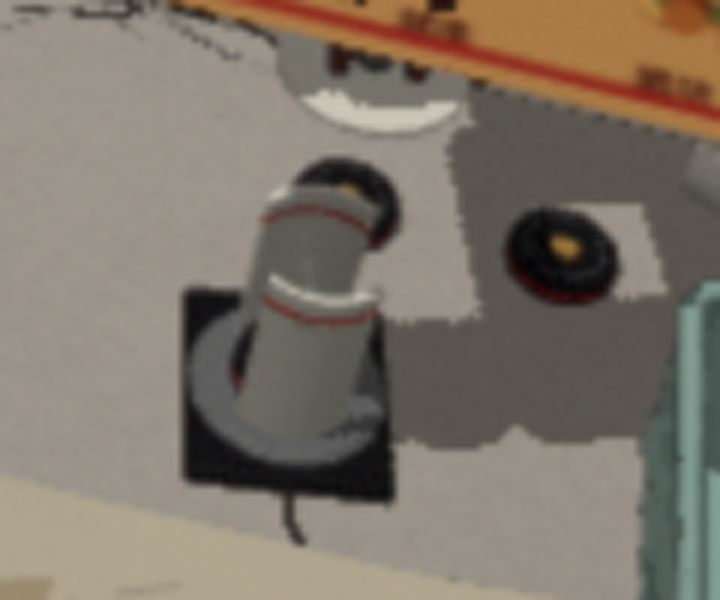

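Call:
jog_arm(
  increments=[0,0,0,15,-44,0,0,0,0,0,15,-44,0,0,0,0,0,15,-44,0,0,0,0,0,15,-44,0,0,0,0,0,15,-44,0,0,0,0,0,15,-44,0,0,0,0,0,14,-44,0,0,0,0,0,13,-44,0,0,0,0,6,0,0,0,0,0,0,6,0,0,0,0,0,0,0,0,0,0,0],
)

```text
t: 15.92
ee_pos: [572.2, -74.1, 250.0]
orientation: [0.011, -3.139, -0.001]
ft_force: [0.5, 0.3, -1.4]
width: 23.2
grasp_force: 30.0
```

Run:
```python
from h import *
go((575,-75,14),90); print(get_obs()['ft_force'],get_obs()['grasp_force'])
```

```text
tcp [572.2 -74.1 250. ] tool y yaw 90.38408714788079 t 15.925 w 23.15205373710784 | now shift(tool) [ -3.4  -1.1 236. ] turn z 0.38408714788079124 tilt [-0.  0. -1.] q6 -1.7268229359555067
[ 0.5  0.3 -1.4] 30.000220835208893
```

Call:
jog_arm(
  increments=[0,0,0,-3,-1,55,0,0,0,0,0,0,55,0,0,0,0,0,0,55,0,0,0,0,0,0,40,0,0,0,0,0,0,20,0,0,0,0,0,0,5,0,0,0,0,0,0,0,0],
)

```text
t: 16.8
ee_pos: [576.9, -75.0, 22.4]
orientation: [-0.011, 3.14, -0.0]
ft_force: [0.3, -0.3, -1.2]
width: 23.4
grasp_force: 30.0
```

Call:
jog_arm(
  increments=[0,0,0,0,0,2,0,0,0,0,0,0,2,0,0,0,0,0,0,0,0],
)

```text
t: 17.18
ee_pos: [576.4, -75.0, 18.0]
orientation: [-0.01, 3.141, -0.0]
ft_force: [0.6, -0.1, -0.5]
width: 23.4
grasp_force: 30.0
```

Call:
jog_arm(
  increments=[0,0,0,0,0,2,0,0,0,0,0,0,1,0,0,0,0,0,0,1,0,0,0,0,0,0,0,0],
)

```text
t: 17.68
ee_pos: [576.1, -75.0, 13.6]
orientation: [0.01, -3.141, -0.0]
ft_force: [-0.7, -0.6, 0.3]
width: 23.7
grasp_force: 30.0
```

Call:
jog_arm(
  increments=[0,0,0,0,0,0,50,0,0,0,0,0,0,50,0,0,0,0,0,0,60,0,0,0,0,0,-30,60,0,0,0,0,0,-50,60,0,0,0,0,0,-50,100,0,0,0,0,-40,-50,100,0,0,0,18,-44,0,100,0,0,0,18,-44,0,100,0,0,0,18,-44,0,100,0,0,0,18,-44,0,100,0,0,0,0,0,0,100],
)

```text
t: 19.18
ee_pos: [504.3, -293.0, 192.4]
orientation: [-0.004, 3.141, -0.001]
ft_force: [-0.4, 0.5, 0.1]
width: 88.2
grasp_force: 0.0
```

Run:
```python
from h import *
go((462,-298,100),90); print(get_obs()['ft_force'],get_obs()['qpos'])
for y in (70,50,30,10): go((462,-298,100),y)
```

```text
tcp [ 504.3 -293.   192.4] tool y yaw 90.13038926757531 t 19.175 w 88.21839199036812 | now shift(tool) [42.4 -4.9 92.4] turn z 0.13038926757531044 tilt [ 0. -0. -1.] q6 -2.1192919949074884
[-0.4  0.5  0.1] [-0.5  0.4  1.7 -0.   1.  -2.1]
tcp [ 504.3 -293.   192.4] tool y yaw 90.13038926757531 t 19.175 w 88.21839199036812 | now shift(tool) [42.4 -4.9 92.4] turn z 20.13038926757531 tilt [ 0. -0. -1.] q6 -2.1192919949074884
tcp [ 504.3 -293.   192.4] tool y yaw 90.13038926757531 t 19.175 w 88.21839199036812 | now shift(tool) [42.4 -4.9 92.4] turn z 40.13038926757531 tilt [ 0. -0. -1.] q6 -2.1192919949074884
tcp [ 504.3 -293.   192.4] tool y yaw 90.13038926757531 t 19.175 w 88.21839199036812 | now shift(tool) [42.4 -4.9 92.4] turn z 60.13038926757531 tilt [ 0. -0. -1.] q6 -2.1192919949074884
tcp [ 504.3 -293.   192.4] tool y yaw 90.13038926757531 t 19.175 w 88.21839199036812 | now shift(tool) [42.4 -4.9 92.4] turn z 80.13038926757531 tilt [ 0. -0. -1.] q6 -2.1192919949074884
```

Call:
jog_arm(
  increments=[0,0,0,42,-5,45,100,0,0,0,0,0,47,100,0,0,0,0,0,0,100,0,0,0,0,0,0,100],
)

```text
t: 19.68
ee_pos: [464.9, -295.7, 101.6]
orientation: [-0.011, 3.14, -0.001]
ft_force: [0.1, 0.4, 0.2]
width: 88.0
grasp_force: 0.0
```

```bash
cat >> h.py <<'E'
def disc(top,cam='wrist',near=None,f=None,r=40):
    """fit pager near (x,y): black/brass points at height top"""
    w=grab(cam,f);W=w['W'];h=w['pixels'].max(-1)
    g=np.hypot(W[...,0]-near[0],W[...,1]-near[1])
    P=W[(abs(W[...,2]-top)<4)&(g<r)]
    c,rad=cv2.minEnclosingCircle(P[:,:2].astype(np.float32))
    print('disc',len(P),'mean',P.mean(0),'circle',np.array(c),rad)
    return w,np.array(c)
E
python3 - <<'E'
from h import *
w,c=disc(32,near=(462,-298),f='w2',r=45)
print(ray(w,256,0,0),w['pixels'][np.hypot(w['W'][...,0]-c[0],w['W'][...,1]-c[1])<4].mean(0))
h=cv2.cvtColor(w['pixels'],cv2.COLOR_BGR2HSV)
m=(h[...,0]>12)&(h[...,0]<30)&(h[...,1]>120)&(abs(w['W'][...,2]-32)<4);print('brass',m.sum(),w['W'][m].mean(0))
go((c[0],c[1],12),90)
E
```

```text
disc 3530 mean [ 458.1 -298.6   32.6] circle [ 459.7 -298.6] 28.98578453063965
[ 306.8 -300.1    0. ] [ 57.7 127.4 162.5]
brass 423 [ 423.7 -240.9   32.5]
tcp [ 465.2 -296.   102.1] tool y yaw 90.40242439050574 t 19.725 w 87.85521299043651 | now shift(tool) [ 5.8 -2.4 90.1] turn z 0.4024243905057432 tilt [ 0. -0. -1.] q6 -2.166175962398504
```

View pics/w2.png

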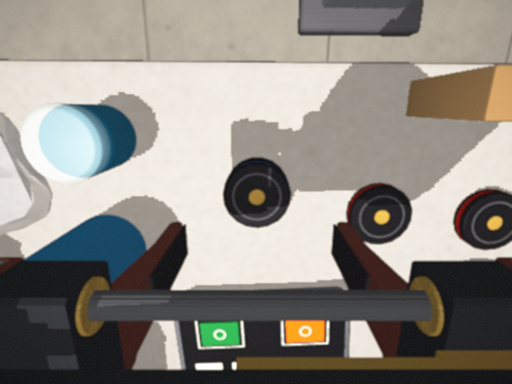

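Call:
jog_arm(
  increments=[0,0,0,5.5,-2.5,40,100,0,0,0,0,0,35,100,0,0,0,0,0,15,100,0,0,0,0,0,3,100,0,0,0,0,0,0,60,0,0,0,0,0,0,0,0,0,0,0,0,0,0,0,0,0,0,0,0,0],
)

```text
t: 20.72
ee_pos: [458.4, -298.5, 8.1]
orientation: [-0.01, 3.141, -0.001]
ft_force: [-0.6, 0.6, 5.8]
width: 57.7
grasp_force: 30.0
```

Run:
```python
from h import *
o=get_obs();print(o['ft_force'],o['grasp_force']);go((611.5,295,250),102.4)
```

```text
[-0.6  0.6  5.8] 30.00116765499115
tcp [ 458.4 -298.5    8.1] tool y yaw 90.35264212309076 t 20.725 w 57.65626416852587 | now shift(tool) [-157.   592.4 -242.1] turn z -12.047357876909246 tilt [ 0. -0. -1.] q6 -2.175925225221057
```

Call:
jog_arm(
  increments=[0,0,0,0,0,-20,0,0,0,0,0,0,-50,0,0,0,0,0,0,-50,0,0,0,0,0,20,-50,0,0,0,0,-5,45,-50,0,0,0,0,-15,48,-10,0,0,0,0,-15,48,0,0,0,0,0,-15,48,0,0,0,0,0,-15,48,0,0,0,0,0,-15,48,0,0,0,0,0,-15,48,0,0,0,0,-6,-15,48,0,0],
)

```text
t: 22.22
ee_pos: [565.1, 101.7, 234.9]
orientation: [-0.178, 3.136, -0.0]
ft_force: [0.4, -0.7, -0.9]
width: 57.4
grasp_force: 30.0
```

Run:
```python
from h import *
o=get_obs();print(o['ft_force'],o['grasp_force']);go((611.5,295,250),102.4)
```

```text
[ 0.4 -0.7 -0.9] 29.998216331005096
tcp [565.1 101.7 234.9] tool y yaw 96.48803439274943 t 22.225 w 57.371642291831186 | now shift(tool) [-67.9 186.8 -15.1] turn z -5.911965607250579 tilt [ 0.  0. -1.] q6 -1.5265775658496996
```

Call:
jog_arm(
  increments=[0,0,-5.9,-22,46,0,0,0,0,0,-18,46,0,0,0,0,0,-13,46,0,0,0,0,0,-2,46,15,0,0,0,0,0,0,10,0,0,0,0,0,0,0,0],
)

```text
t: 22.98
ee_pos: [584.1, 289.4, 208.3]
orientation: [0.336, -3.122, 0.002]
ft_force: [-0.5, 0.6, -1.1]
width: 57.3
grasp_force: 30.0
```

Run:
```python
from h import *
o=get_obs();print(o['ft_force'],o['grasp_force']);go((611.7,295,160),102.4)
```

```text
[-0.5  0.6 -1.1] 29.99969244003296
tcp [584.1 289.4 208.3] tool y yaw 102.28789895787182 t 22.975 w 57.34853445062164 | now shift(tool) [-28.3  -0.4  48.3] turn z -0.11210104212818806 tilt [-0. -0. -1.] q6 -1.3430312569268574
```

Call:
jog_arm(
  increments=[0,0,0,-28,0,10,0,0,0,0,0,0,30,0,0,0,0,0,0,8,0,0,0,0,0,0,0,0],
)

```text
t: 23.48
ee_pos: [612.2, 295.0, 160.9]
orientation: [0.333, -3.123, 0.001]
ft_force: [0.1, 0.6, -1.0]
width: 57.6
grasp_force: 30.0
```

Run:
```python
from h import *
s,_=go((611.7,295,160),102.4)
im=grab('side','s3');W=im['W'];x,y,z=W[...,0],W[...,1],W[...,2]
from scipy.optimize import least_squares
px=im['pixels'].astype(int)
# white rim top ring: bright points z 121..128 ; guide outer surface z 40..120
g=(z>70)&(z<120)&(np.hypot(x-612,y-295)<50)&(px.min(-1)>60)
P=W[g][:,:2];f=least_squares(lambda p:np.hypot(P[:,0]-p[0],P[:,1]-p[1])-36,[612,295],loss='soft_l1')
print('guide axis',f.x,len(P),np.abs(f.fun).mean())
g=(z>152)&(z<184)&(np.hypot(x-612,y-295)<45)&(px.max(-1)<110)
P=W[g];Q=P[:,:2];print('pager z',P[:,2].min(),P[:,2].max(),len(P))
f=least_squares(lambda p:np.hypot(Q[:,0]-p[0],Q[:,1]-p[1])-29,[612,295],loss='soft_l1');print('pager',f.x,np.abs(f.fun).mean())
cv2.imwrite('pics/s3c.png',cv2.resize(im['pixels'][190:290,295:415],(600,500),interpolation=cv2.INTER_CUBIC))
```

```text
tcp [612.2 295.  160.9] tool y yaw 102.1900476424876 t 23.475 w 57.56916246574875 | now shift(tool) [0.5 0.1 0.9] turn z -0.2099523575124067 tilt [-0. -0. -1.] q6 -1.3519225275895297
guide axis [610.7 295.4] 251 1.6407282258476235
pager z 152.85609351040625 183.99718989351186 297
pager [614.2 293.5] 4.717266998962195
```

View pics/s3c.png

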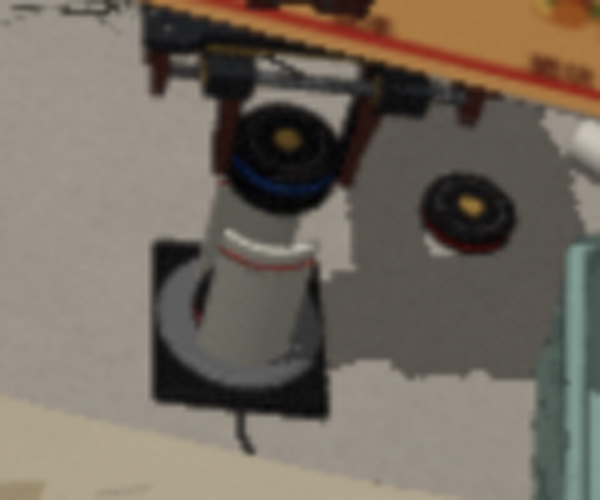

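Call:
jog_arm(
  increments=[0,0,0,2,0,12,0,0,0,0,0,0,10,0,0,0,0,0,0,4,0,0,0,0,0,0,3,0,0,0,0,0,0,3,0,0,0,0,0,0,0,0],
)

```text
t: 24.28
ee_pos: [610.3, 295.6, 128.5]
orientation: [0.335, -3.123, 0.0]
ft_force: [-0.2, -0.5, -0.0]
width: 57.8
grasp_force: 30.0
```

Run:
```python
from h import *
o=get_obs();print(o['ft_force'],o['moment']*10,o['grasp_force']);go((610.5,295,42),102.4)
```

```text
[-0.2 -0.5 -0. ] [ 0.2 -0.3  0.2] 29.999783635139465
tcp [610.3 295.6 128.5] tool y yaw 102.25203965907939 t 24.275 w 57.82715150152008 | now shift(tool) [-0.1 -0.7 86.5] turn z -0.14796034092061916 tilt [-0. -0. -1.] q6 -1.3510895438403774
```

Call:
jog_arm(
  increments=[0,0,0,0,0,15,0,0,0,0,0,0,15,0,0,0,0,0,0,15,0,0,0,0,0,0,15,0,0,0,0,0,0,10,0,0,0,0,0,0,5,0,0,0,0,0,0,0,0],
)

```text
t: 25.15
ee_pos: [610.3, 295.6, 53.4]
orientation: [0.335, -3.123, 0.0]
ft_force: [-0.6, 0.1, -1.0]
width: 57.5
grasp_force: 30.0
```

Call:
jog_arm(
  increments=[0,0,0,0,0,2.5,0,0,0,0,0,0,0,0],
)

```text
t: 25.4
ee_pos: [610.5, 295.7, 51.5]
orientation: [-0.335, 3.123, 0.0]
ft_force: [-0.0, -0.1, -0.8]
width: 57.6
grasp_force: 30.0
```

Call:
jog_arm(
  increments=[0,0,0,0,0,0,75,0,0,0,0,0,0,85,0,0,0,0,0,0,85,0,0,0,0,0,-10,100,0,0,0,0,0,-35,100,0,0,0,0,0,-45,100,0,0,0,0,0,-45,100,0,0,0,20,20,-10,100,0,0,4,45,40,0,100,0,0,4,45,40,0,100,0,0,4,0,10,30,100,0,0,0,0,0,0,100],
)

```text
t: 26.9
ee_pos: [479.9, 383.5, 164.0]
orientation: [0.012, -3.137, 0.005]
ft_force: [0.4, -0.3, 0.1]
width: 87.5
grasp_force: 0.0
```

Run:
```python
from h import *
o=get_obs();print(o['ft_force']);go((479,416,105),90)
im=grab('side','s4');W=im['W'];x,y,z=W[...,0],W[...,1],W[...,2]
m=(np.hypot(x-611.5,y-295)<33)&(im['pixels'].max(-1)<70)&(z>20); print(m.sum(),W[m][:,2].min() if m.any() else 0,W[m].max(0) if m.any() else 0)
```

```text
[ 0.4 -0.3  0.1]
tcp [479.9 383.5 164. ] tool y yaw 90.42553139996693 t 26.9 w 87.54978518902502 | now shift(tool) [ 0.5 32.7 58.9] turn z 0.42553139996692835 tilt [-0. -0. -1.] q6 -0.923548586419488
47 21.078449519399214 [631.7 302.3  70.7]
```

Call:
jog_arm(
  increments=[0,0,0,0,33,30,100,0,0,0,0,0,30,100,0,0,0,0,0,0,100,0,0,0,0,0,0,100],
)

```text
t: 27.45
ee_pos: [483.8, 416.4, 107.5]
orientation: [-0.006, 3.141, 0.001]
ft_force: [-0.1, -0.0, -0.1]
width: 88.2
grasp_force: 0.0
```

Run:
```python
from h import *
w,c=disc(16,near=(480,416),f='w3',r=45)
go((c[0],c[1],4),90)
P=w['W'][np.hypot(w['W'][...,0]-611.5,w['W'][...,1]-295)<25];print('in tube',len(P),np.nanpercentile(P[:,2],[5,50,95]) if len(P) else 0)
```

```text
disc 3049 mean [472.1 417.2  16.5] circle [473.4 417.3] 28.917301177978516
tcp [484.  416.6 107.9] tool y yaw 90.22381897192415 t 27.5 w 88.04543508679392 | now shift(tool) [ 10.8   0.5 103.8] turn z 0.22381897192414613 tilt [ 0.  0. -1.] q6 -0.8825701367004477
in tube 250 [65.6 66.6 67.4]
```

View pics/w3.png

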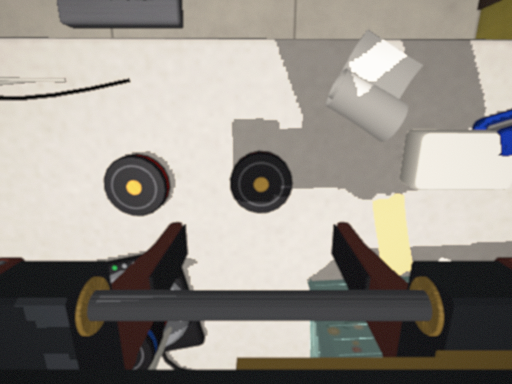

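Call:
jog_arm(
  increments=[0,0,0,10.5,0.5,40,100,0,0,0,0,0,40,100,0,0,0,0,0,18,100,0,0,0,0,0,4,100,0,0,0,0,0,1,60,0,0,0,0,0,0,0,0,0,0,0,0,0,0,0,0,0,0,0,0,0],
)

```text
t: 28.5
ee_pos: [472.9, 417.4, 4.0]
orientation: [-0.007, 3.141, 0.001]
ft_force: [-1.4, -1.8, 4.4]
width: 57.4
grasp_force: 30.0
```

Run:
```python
from h import *
o=get_obs();print(o['ft_force'],o['grasp_force']);go((610,295.3,160),102.4)
```

```text
[-1.4 -1.8  4.4] 30.001400113105774
tcp [472.9 417.4   4. ] tool y yaw 90.25448036468302 t 28.5 w 57.37744372519348 | now shift(tool) [-136.7 -122.6 -155.9] turn z -12.145519635316987 tilt [ 0.  0. -1.] q6 -0.8708951791144635
```

Call:
jog_arm(
  increments=[0,0,0,0,0,-20,0,0,0,0,0,0,-50,0,0,0,0,0,0,-55,0,0,0,0,0,0,-45,0,0,0,0,-34,-30,0,0,0,0,0,-34,-30,0,0,0,0,0,-34,-31,0,0,0,0,0,-34,-31,0,0,0,0,-6,0,0,0,0,0,0,-6,0,0,0,0,0,0,0,0,0,0,0],
)

```text
t: 29.88
ee_pos: [609.0, 295.4, 174.2]
orientation: [-0.333, 3.123, 0.0]
ft_force: [0.0, -1.3, -0.4]
width: 57.5
grasp_force: 30.0
```

Run:
```python
from h import *
o=get_obs();print(o['ft_force'],o['grasp_force']);go((610.5,295.3,72),102.4)
```

```text
[ 0.  -1.3 -0.4] 29.999241828918457
tcp [609.  295.4 174.2] tool y yaw 102.18121417737147 t 29.875 w 57.47162233934868 | now shift(tool) [ -1.4  -0.5 102.2] turn z -0.21878582262853286 tilt [ 0.  0. -1.] q6 -1.3493187957028674
```

Call:
jog_arm(
  increments=[0,0,0,-2,0,30,0,0,0,0,0,0,10,0,0,0,0,0,0,4,0,0,0,0,0,0,3,0,0,0,0,0,0,3,0,0,0,0,0,0,0,0],
)

```text
t: 30.62
ee_pos: [611.0, 296.1, 123.4]
orientation: [-0.335, 3.123, 0.0]
ft_force: [0.0, 0.0, -0.6]
width: 57.3
grasp_force: 30.0
```

Call:
jog_arm(
  increments=[0,0,0,0,0,12,0,0,0,0,0,0,14,0,0,0,0,0,0,14,0,0,0,0,0,0,8,0,0,0,0,0,0,0,0],
)

```text
t: 31.25
ee_pos: [610.4, 295.8, 74.0]
orientation: [0.335, -3.122, 0.001]
ft_force: [-0.7, 0.3, -0.0]
width: 57.3
grasp_force: 30.0
```

Run:
```python
from h import *
o=get_obs();print(o['ft_force'],o['grasp_force']);go((610.5,295.3,71),102.4)
```

```text
[-0.7  0.3 -0. ] 29.99972015619278
tcp [610.4 295.8  74. ] tool y yaw 102.24997088709569 t 31.25 w 57.30572928761319 | now shift(tool) [-0.  -0.5  3. ] turn z -0.15002911290432053 tilt [-0. -0. -1.] q6 -1.350879952847114
```

Call:
jog_arm(
  increments=[0,0,0,0,0,2.5,0,0,0,0,0,0,0,75,0,0,0,0,0,0,85,0,0,0,0,0,0,85,0,0,0,0,0,-10,100,0,0,0,0,0,-50,100,0,0,0,0,0,-40,100,0,0,0,35,11.5,0,100,0,0,0,35,11.5,0,100,0,0,0,35,11.5,0,100,0,0,6,35,11.5,0,100,0,0,6,0,0,30,100],
)

```text
t: 32.75
ee_pos: [463.7, 312.5, 145.2]
orientation: [-0.004, 3.138, 0.004]
ft_force: [0.6, 0.1, 0.4]
width: 87.7
grasp_force: 0.0
```

Call:
jog_arm(
  increments=[0,0,0,0,0,30,100,0,0,0,0,0,0,100,0,0,0,0,0,0,100],
)

```text
t: 33.12
ee_pos: [465.0, 311.7, 113.9]
orientation: [-0.007, 3.14, 0.001]
ft_force: [0.8, 0.2, 0.7]
width: 87.8
grasp_force: 0.0
```

Run:
```python
from h import *
w,c=disc(16,near=(460,309),f='w4',r=42)
go((c[0],c[1],4),90)
P=w['W'][np.hypot(w['W'][...,0]-611.5,w['W'][...,1]-295)<25];print('in tube',len(P),np.nanpercentile(P[:,2],[5,50,95]) if len(P) else 0)
im=grab('side');W=im['W'];d=W[(np.hypot(W[...,0]-611.5,W[...,1]-295)<27)&(im['pixels'].max(-1)<80)&(W[...,2]>30)];print(len(d),np.percentile(d[:,2],[5,50,90,100]))
```

```text
disc 2640 mean [474.1 303.4  16.5] circle [476.3 303. ] 28.729873657226562
tcp [465.2 311.8 114.1] tool y yaw 90.24932453897716 t 33.175 w 87.82440646845154 | now shift(tool) [-10.9  -9.  110.1] turn z 0.249324538977163 tilt [ 0.  0. -1.] q6 -1.0060000245865452
in tube 0 0
65 [79.6 81.7 84.  86. ]
```

Call:
jog_arm(
  increments=[0,0,0,-10.5,-8.8,45,100,0,0,0,0,0,42,100,0,0,0,0,0,18,100,0,0,0,0,0,4,100,0,0,0,0,0,1,60,0,0,0,0,0,0,0,0,0,0,0,0,0,0,0,0,0,0,0,0,0],
)

```text
t: 34.22
ee_pos: [475.3, 302.9, 3.5]
orientation: [-0.007, 3.14, 0.001]
ft_force: [-1.2, -0.4, 5.4]
width: 57.4
grasp_force: 30.0
```

Run:
```python
from h import *
o=get_obs();print(o['ft_force'],o['grasp_force']);go((610.5,295.3,174),102.4)
```

```text
[-1.2 -0.4  5.4] 30.00137597322464
tcp [475.3 302.9   3.5] tool y yaw 90.25550603370534 t 34.225 w 57.42822627018215 | now shift(tool) [-135.3   -8.1 -170.3] turn z -12.144493966294661 tilt [ 0.  0. -1.] q6 -1.0291137163251323
```

Call:
jog_arm(
  increments=[0,0,0,0,0,-20,0,0,0,0,0,0,-50,0,0,0,0,0,0,-55,0,0,0,0,0,0,-45,0,0,0,0,-34,-2,0,0,0,0,0,-34,-2,0,0,0,0,0,-34,-2,0,0,0,0,0,-34,-2,0,0,0,0,-6,0,0,0,0,0,0,-6,0,0,0,0,0,0,0,0,0,0,0],
)

```text
t: 35.6
ee_pos: [610.8, 295.0, 173.6]
orientation: [-0.334, 3.124, 0.0]
ft_force: [-0.9, 0.3, -0.6]
width: 57.5
grasp_force: 30.0
```

Run:
```python
from h import *
o=get_obs();print(o['ft_force'],o['grasp_force']);go((610.5,295.5,89),102.4)
```

```text
[-0.9  0.3 -0.6] 29.99921143054962
tcp [610.8 295.  173.6] tool y yaw 102.19128691969462 t 35.6 w 57.52858079190897 | now shift(tool) [ 0.2  0.5 84.6] turn z -0.2087130803053867 tilt [ 0.  0. -1.] q6 -1.3511787449535548
```

Call:
jog_arm(
  increments=[0,0,0,0,0.5,30,0,0,0,0,0,0,10,0,0,0,0,0,0,4,0,0,0,0,0,0,3,0,0,0,0,0,0,3,0,0,0,0,0,0,0,0],
)

```text
t: 36.35
ee_pos: [611.0, 295.7, 122.9]
orientation: [-0.335, 3.123, 0.0]
ft_force: [-0.6, 0.2, -0.3]
width: 57.1
grasp_force: 30.0
```

Call:
jog_arm(
  increments=[0,0,0,0,0,12,0,0,0,0,0,0,14,0,0,0,0,0,0,8,0,0,0,0,0,0,0,0],
)

```text
t: 36.85
ee_pos: [610.4, 295.4, 87.5]
orientation: [0.335, -3.122, 0.001]
ft_force: [-0.6, -0.0, -1.2]
width: 57.4
grasp_force: 30.0
```

Call:
jog_arm(
  increments=[0,0,0,0,0,1,0,0,0,0,0,0,0,75,0,0,0,0,0,0,85,0,0,0,0,0,0,85,0,0,0,0,0,-10,100,0,0,0,0,0,-50,100,0,0,0,0,0,-50,100,0,0,0,0,0,-40,100,0,0,0,25,-43,0,100,0,0,0,25,-43,0,100,0,0,0,25,-43,0,100,0,0,0,25,-43,0,100],
)

```text
t: 38.35
ee_pos: [549.1, 105.0, 238.7]
orientation: [-0.336, 3.122, -0.0]
ft_force: [0.2, -0.6, -0.8]
width: 87.9
grasp_force: 0.0
```

Call:
jog_arm(
  increments=[0,0,0,25,-43,0,100,0,0,0,25,-43,0,100,0,0,0,25,-43,0,100,0,0,0,22,-41,0,100,0,0,6,0,0,20,100,0,0,6,0,0,50,100,0,0,0,0,0,50,100,0,0,0,0,0,0,100,0,0,0,0,0,0,100],
)

```text
t: 39.48
ee_pos: [492.0, -80.6, 119.4]
orientation: [-0.007, 3.14, -0.001]
ft_force: [0.5, 0.4, 0.0]
width: 87.7
grasp_force: 0.0
```

Run:
```python
from h import *
print(get_obs()['ee_pos'])
w,c=disc(16,near=(489,-81),f='w5',r=40)
go((c[0],c[1],4),90)
im=grab('side');W=im['W'];d=W[(np.hypot(W[...,0]-611.5,W[...,1]-295)<27)&(im['pixels'].max(-1)<80)&(W[...,2]>30)];print(len(d),np.percentile(d[:,2],[5,50,90,100]))
```

```text
[492.  -80.6 119.4]
disc 2775 mean [486.2 -82.   16.5] circle [487.7 -81.9] 28.990026473999023
tcp [492.5 -80.6 119.8] tool y yaw 90.26825672782606 t 39.525 w 87.60331472158516 | now shift(tool) [  5.2  -1.3 115.8] turn z 0.26825672782605636 tilt [ 0. -0. -1.] q6 -1.7615082369900665
110 [ 95.3  97.5  99.7 101.9]
```

Top at ~98 as expected; one more slim gives 114 (the line).

Call:
jog_arm(
  increments=[0,0,0,5,-1.3,50,100,0,0,0,0,0,43,100,0,0,0,0,0,18,100,0,0,0,0,0,4,100,0,0,0,0,0,1,60,0,0,0,0,0,0,0,0,0,0,0,0,0,0,0,0,0,0,0,0,0],
)

```text
t: 40.58
ee_pos: [486.4, -81.8, 2.4]
orientation: [-0.007, 3.14, -0.0]
ft_force: [-0.7, 0.3, 7.7]
width: 57.3
grasp_force: 30.0
```

Call:
jog_arm(
  increments=[0,0,0,0,0,-20,0,0,0,0,0,0,-50,0,0,0,0,0,0,-60,0,0,0,0,0,0,-60,0,0,0,0,0,0,-40,0,0,0,0,-14,42,0,0,0,0,0,-14,42,0,0,0,0,0,-14,42,0,0,0,0,0,-14,42,0,0,0,0,0,-14,42,0,0,0,0,0,-14,42,0,0,0,0,0,0,0,0,0],
)

```text
t: 42.08
ee_pos: [569.1, 173.1, 231.5]
orientation: [-0.012, 3.141, 0.001]
ft_force: [-0.4, 0.3, -1.0]
width: 57.3
grasp_force: 30.0
```

Run:
```python
from h import *
o=get_obs();print(o['ft_force'],o['grasp_force']);go((610.5,295.5,174),102.4)
```

```text
[-0.4  0.3 -1. ] 30.00018060207367
tcp [569.1 173.1 231.5] tool y yaw 90.43244053485552 t 42.075 w 57.3120383335919 | now shift(tool) [-42.3 122.1  57.5] turn z -11.96755946514449 tilt [ 0.  0. -1.] q6 -1.3034207017364878
```

Call:
jog_arm(
  increments=[0,0,0,-14,41,0,0,0,0,0,-14,41,0,0,0,0,0,-14,40,0,0,0,0,-6,0,0,20,0,0,0,-6,0,0,37,0,0,0,0,0,0,0,0,0,0,0,0,0,0,0],
)

```text
t: 42.95
ee_pos: [610.7, 292.3, 175.7]
orientation: [-0.331, 3.123, 0.0]
ft_force: [0.6, 0.9, -0.3]
width: 57.1
grasp_force: 30.0
```

Run:
```python
from h import *
o=get_obs();print(o['ft_force'],o['grasp_force']);go((610.5,295.5,101.5),102.4)
```

```text
[ 0.6  0.9 -0.3] 29.99977558851242
tcp [610.7 292.3 175.7] tool y yaw 102.10040529764339 t 42.95 w 57.068918799147845 | now shift(tool) [-0.4  3.1 74.2] turn z -0.29959470235661456 tilt [ 0.  0. -1.] q6 -1.353007761265949
```

Call:
jog_arm(
  increments=[0,0,0,0,3.2,32,0,0,0,0,0,0,10,0,0,0,0,0,0,4,0,0,0,0,0,0,3,0,0,0,0,0,0,5,0,0,0,0,0,0,10,0,0,0,0,0,0,7,0,0,0,0,0,0,0,0],
)

```text
t: 43.95
ee_pos: [609.0, 295.7, 102.7]
orientation: [0.335, -3.122, 0.001]
ft_force: [0.5, 0.4, -0.5]
width: 57.1
grasp_force: 30.0
```

Call:
jog_arm(
  increments=[0,0,0,0,0,2,0,0,0,0,0,0,0,75,0,0,0,0,0,0,85,0,0,0,0,0,0,85,0,0,0,0,0,0,85,0,0,0,0,0,0,85,0,0,0,0,0,-10,100,0,0,0,0,0,-50,100,0,0,0,0,0,-50,100,0,0,0,0,0,-30,100],
)

```text
t: 45.2
ee_pos: [610.5, 296.4, 245.6]
orientation: [-0.335, 3.12, 0.002]
ft_force: [-0.0, 0.8, 0.7]
width: 87.5
grasp_force: 0.0
```

Run:
```python
from h import *
im=grab('side','s5');W=im['W'];d=W[(np.hypot(W[...,0]-611.5,W[...,1]-295)<30)&(im['pixels'].max(-1)<80)&(W[...,2]>30)];print(len(d),np.percentile(d[:,2],[5,50,90,100]),d[d[:,2]>108].mean(0),cv2.minEnclosingCircle(d[d[:,2]>108][:,:2].astype(np.float32)))
x,y,z=W[...,0],W[...,1],W[...,2]
m=(abs(z-44)<4)&(np.hypot(x-576,y+75)<30);print('knob',m.sum(),W[m].mean(0))
m=(abs(z-11)<3)&(np.hypot(x-576,y+75)<50);print('fl',cv2.minEnclosingCircle(W[m][:,:2].astype(np.float32)))
go((576,-75,200),90)
cv2.imwrite('pics/s5c.png',cv2.resize(im['pixels'][170:290,200:415],(800,446),interpolation=cv2.INTER_CUBIC))
```

```text
563 [ 92.9 358.5 391.8 524.1] [623.6 296.2 279.8] ((611.5972900390625, 294.995361328125), 29.90555763244629)
knob 0 [nan nan nan]
fl ((575.1929931640625, -74.98014068603516), 41.65895080566406)
tcp [612.  297.1 249.3] tool y yaw 102.25430497988773 t 45.25 w 87.61706526316509 | now shift(tool) [ 114.6 -356.1   47.6] turn z 12.254304979887735 tilt [ 0.  0. -1.] q6 -1.350182658773368<stdin>:4: RuntimeWarning: Mean of empty slice.
  ret = um.true_divide(
```

View pics/s5c.png

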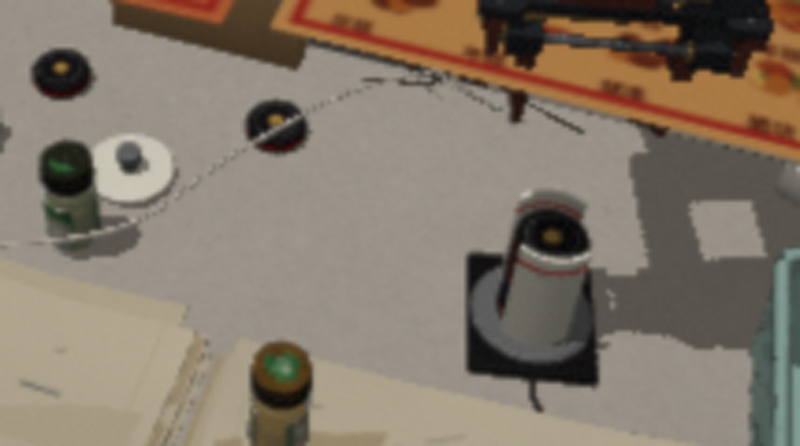

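Call:
jog_arm(
  increments=[0,0,0,15,-44,0,50,0,0,0,15,-44,0,50,0,0,0,15,-44,0,50,0,0,0,15,-44,0,50,0,0,0,15,-44,0,50,0,0,0,15,-44,0,50,0,0,0,13,-44,0,50,0,0,0,12,-44,0,50,0,0,6,0,0,50,60,0,0,6,0,0,55,60,0,0,0,0,0,55,60,0,0,0,0,0,0,60],
)

```text
t: 46.75
ee_pos: [568.5, -72.0, 78.2]
orientation: [0.007, -3.133, -0.002]
ft_force: [-0.1, 1.2, 0.7]
width: 52.7
grasp_force: 0.0
```

Run:
```python
from h import *
go((576,-75,13.8),90)
```

```text
tcp [568.5 -72.   78.2] tool y yaw 90.2500010583364 t 46.75 w 52.74823404866728 | now shift(tool) [-8.  -3.1 64.3] turn z 0.2500010583363945 tilt [-0.  0. -1.] q6 -1.721889579455541
```

Call:
jog_arm(
  increments=[0,0,0,-7,-3,20,60,0,0,0,0,0,15,60,0,0,0,0,0,0,60,0,0,0,0,0,0,60],
)

```text
t: 47.25
ee_pos: [579.4, -75.4, 47.9]
orientation: [-0.007, 3.14, -0.0]
ft_force: [0.2, -0.2, -0.7]
width: 52.7
grasp_force: 0.0
```

Run:
```python
from h import *
go((576,-75,13.8),90)
```

```text
tcp [579.4 -75.4  47.9] tool y yaw 90.2599294301612 t 47.25 w 52.675745884285 | now shift(tool) [ 3.4  0.4 34.1] turn z 0.2599294301611934 tilt [ 0. -0. -1.] q6 -1.7250644902008314
```

Call:
jog_arm(
  increments=[0,0,0,3.4,0.4,20,60,0,0,0,0,0,11,60,0,0,0,0,0,3,60,0,0,0,0,0,0,30,0,0,0,0,0,0,0,0,0,0,0,0,0,0,0,0,0,0,0,0,0,0,0,0,0,0,0,0],
)

```text
t: 48.25
ee_pos: [575.8, -75.0, 13.1]
orientation: [-0.007, 3.141, -0.0]
ft_force: [-0.9, 0.7, 4.0]
width: 23.1
grasp_force: 30.0
```

Run:
```python
from h import *
o=get_obs();print(o['ft_force'],o['grasp_force']);go((612.4,295,250),102.4)
```

```text
[-0.9  0.7  4. ] 30.00069111585617
tcp [575.8 -75.   13.1] tool y yaw 90.2514314836515 t 48.25 w 23.067921501026788 | now shift(tool) [ -38.4  369.8 -237. ] turn z -12.148568516348504 tilt [ 0. -0. -1.] q6 -1.7252606257023022
```

Call:
jog_arm(
  increments=[0,0,0,0,0,-20,0,0,0,0,0,0,-50,0,0,0,0,0,0,-60,0,0,0,0,0,0,-60,0,0,0,0,0,0,-45,0,0,0,0,-4,45,0,0,0,0,0,-4,46,0,0,0,0,0,-5,46,0,0,0,0,0,-5,46,0,0,0,0,0,-5,46,0,0,0,0,0,-5,46,0,0,0,0,0,-5,46,0,0],
)

```text
t: 49.75
ee_pos: [606.8, 247.5, 248.9]
orientation: [-0.007, 3.141, 0.0]
ft_force: [1.0, -0.6, -0.8]
width: 23.2
grasp_force: 30.0
```

Call:
jog_arm(
  increments=[0,0,0,-5,46,0,0,0,0,-6,0,0,0,0,0,0,-6,0,0,30,0,0,0,0,0,0,30,0,0,0,0,0,0,0,0,0,0,0,0,0,0,0],
)

```text
t: 50.5
ee_pos: [612.4, 292.4, 189.3]
orientation: [-0.335, 3.122, 0.001]
ft_force: [0.9, 0.4, -0.6]
width: 23.7
grasp_force: 30.0
```

Run:
```python
from h import *
o=get_obs();print(o['ft_force'],o['grasp_force']);go((612.1,295,133),102.4)
```

```text
[ 0.9  0.4 -0.6] 29.99979704618454
tcp [612.4 292.4 189.3] tool y yaw 102.24251461861925 t 50.5 w 23.6929411319554 | now shift(tool) [-0.2  2.6 56.3] turn z -0.1574853813807522 tilt [ 0.  0. -1.] q6 -1.3566041495582009
```

Call:
jog_arm(
  increments=[0,0,0,0,2.6,30,0,0,0,0,0,0,15,0,0,0,0,0,0,0,0,0,0,0,0,0,0,0],
)

```text
t: 51.0
ee_pos: [612.0, 294.9, 143.9]
orientation: [-0.335, 3.122, 0.001]
ft_force: [0.1, 0.1, -1.5]
width: 23.6
grasp_force: 30.0
```

Run:
```python
from h import *
o=get_obs();go((612.1,295,133),102.4)
im=grab('side');W=im['W'];x,y,z=W[...,0],W[...,1],W[...,2]
zt=o['ee_pos'][2]-13.1+11
m=(abs(z-zt)<3)&(np.hypot(x-612,y-295)<55)&(im['pixels'].min(-1)>110);print('flange',m.sum(),cv2.minEnclosingCircle(W[m][:,:2].astype(np.float32)))
```

```text
tcp [612.  294.9 143.9] tool y yaw 102.24761533173216 t 51.0 w 23.609436124071266 | now shift(tool) [-0.1  0.1 10.9] turn z -0.15238466826784247 tilt [ 0.  0. -1.] q6 -1.3529737144359995
flange 118 ((612.0731811523438, 292.1943359375), 41.410736083984375)
```

Close to the seated reading; lower slowly.

Call:
jog_arm(
  increments=[0,0,0,0,0,4,0,0,0,0,0,0,3,0,0,0,0,0,0,2,0,0,0,0,0,0,0,0],
)

```text
t: 51.55
ee_pos: [611.2, 294.7, 133.4]
orientation: [0.335, -3.123, 0.0]
ft_force: [-0.4, 0.2, -0.7]
width: 23.3
grasp_force: 30.0
```

Call:
jog_arm(
  increments=[0,0,0,0,0,1,0,0,0,0,0,0,1,0,0,0,0,0,0,0.5,0,0,0,0,0,0,0,0],
)

```text
t: 52.05
ee_pos: [611.4, 294.8, 133.0]
orientation: [-0.335, 3.123, 0.0]
ft_force: [-5.0, -2.0, 10.9]
width: 23.5
grasp_force: 30.0
```

Seated at the expected height with contact. Release and check.

Call:
jog_arm(
  increments=[0,0,0,0,0,0,50,0,0,0,0,0,0,50,0,0,0,0,0,0,50,0,0,0,0,0,-20,50,0,0,0,0,0,-60,50,0,0,0,0,0,-40,20,0,0,0,15,-44,0,0,0,0,0,15,-44,0,0],
)

```text
t: 53.05
ee_pos: [600.8, 201.8, 253.2]
orientation: [-0.337, 3.121, 0.001]
ft_force: [-0.0, -1.0, 0.1]
width: 17.4
grasp_force: 0.0
```

Run:
```python
from h import *
go((591,-333.5,100),93)
im=grab('side','s6');W=im['W'];x,y,z=W[...,0],W[...,1],W[...,2]
m=(abs(z-131)<4)&(x>540)&(x<700)&(y>200)&(y<400)&(im['pixels'].min(-1)>100);P=W[m];print('flange',m.sum(),P.mean(0),cv2.minEnclosingCircle(P[:,:2].astype(np.float32)),np.linalg.lstsq(np.c_[P[:,:2]-P[:,:2].mean(0),np.ones(len(P))],P[:,2],rcond=None)[0])
m=(abs(z-151)<4)&(np.hypot(x-612,y-295)<30);print('knob',W[m].mean(0))
cv2.imwrite('pics/s6c.png',cv2.resize(im['pixels'][170:290,200:415],(800,446),interpolation=cv2.INTER_CUBIC))
```

```text
tcp [600.8 201.8 253.2] tool y yaw 102.33241226910754 t 53.05 w 17.399538458659414 | now shift(tool) [ 124.3 -520.9  152.8] turn z 9.332412269107536 tilt [ 0.  0. -1.] q6 -1.4805723912375606
flange 432 [616.4 292.7 130.5] ((611.8120727539062, 290.8529357910156), 42.751705169677734) [  0.    0.  130.5]
knob [612.2 292.9 151.9]
```

View pics/s6c.png

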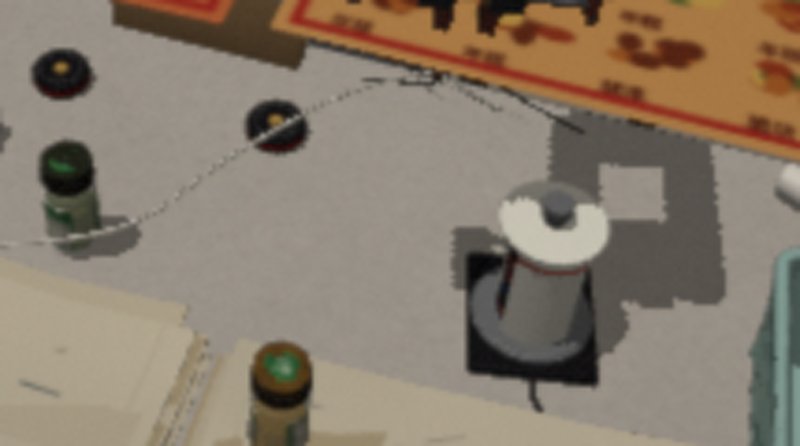

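Call:
jog_arm(
  increments=[0,0,0,10,-44,0,0,0,0,0,10,-44,0,0,0,0,0,10,-44,0,0,0,0,0,10,-44,0,0,0,0,0,10,-44,0,0,0,0,0,10,-44,0,0,0,0,0,10,-44,0,0,0,0,0,10,-44,0,0,0,0,0,10,-44,0,0,0,0,0,10,-44,0,0,0,0,5,10,-44,0,0,0,0,4,0,0,0,0],
)

```text
t: 54.6
ee_pos: [595.7, -297.1, 252.1]
orientation: [-0.08, 3.14, -0.002]
ft_force: [-1.1, 1.0, -0.2]
width: 0.2
grasp_force: 0.0
```

Run:
```python
from h import *
go((594,-333.7,80),93)
```

```text
tcp [ 595.7 -297.1  252.1] tool y yaw 92.91171972627033 t 54.6 w 0.16385720664794148 | now shift(tool) [  3.7 -36.2 172.1] turn z -0.08828027372966574 tilt [ 0. -0. -1.] q6 -2.1017414030321047
```

Call:
jog_arm(
  increments=[0,0,9.8,0,0,0,0,0,0,9.8,0,0,0,0,0,0,9.8,0,0,0,0,0,0,9.8,0,0,0,0,0,0,9.8,0,0,0,0,0,0,9.8,0,0,0,0,0,0,9.8,0,0,0,0,0,0,9.8,0,0,0,0,0,0,9.8,0,0,0,0,0,0,9.0,0,0,0,0,0,0,0,0,0,0,0],
)

```text
t: 55.98
ee_pos: [596.1, -294.0, 252.1]
orientation: [2.295, 2.145, 0.0]
ft_force: [-0.1, 0.7, 0.3]
width: 0.4
grasp_force: 0.0
```

Run:
```python
from h import *
go((593,-333.7,80),-4)
```

```text
tcp [ 596.1 -294.   252.1] tool y yaw -3.8675100432872562 t 55.975 w 0.4422008987798838 | now shift(tool) [-39.8  -0.5 172.1] turn z 0.132489956712746 tilt [ 0. -0. -1.] q6 -0.4085358020044939
```

Call:
jog_arm(
  increments=[0,0,0,-20,-0.5,20,0,0,0,0,-20,0,40,0,0,0,0,0,0,50,0,0,0,0,0,0,42,0,0,0,0,0,0,20,0,0,0,0,0,0,0,0,0,0,0,0,0,0,0],
)

```text
t: 56.85
ee_pos: [593.6, -334.6, 80.7]
orientation: [2.294, 2.143, 0.001]
ft_force: [0.5, 0.5, 0.1]
width: 0.6
grasp_force: 0.0
```

Run:
```python
from h import *
go((593,-333.7,41),-4)
```

```text
tcp [ 593.6 -334.6   80.7] tool y yaw -3.922078786286086 t 56.85 w 0.5509684205533419 | now shift(tool) [ 0.9 -0.8 39.7] turn z 0.07792121371392113 tilt [ 0. -0. -1.] q6 -0.4622374401021578
```

Call:
jog_arm(
  increments=[0,0,0,0.9,-1,20,0,0,0,0,0,0,15,0,0,0,0,0,0,4,0,0,0,0,0,0,1,0,0,0,0,0,0,1,0,0,0,0,0,0,0,0],
)

```text
t: 57.6
ee_pos: [592.0, -333.0, 38.6]
orientation: [2.296, 2.143, 0.0]
ft_force: [-1.6, -0.0, 1.5]
width: 0.7
grasp_force: 0.4
```

Call:
jog_arm(
  increments=[0,0,0,0,0,1,0,0,0,0,0,0,0,0],
)

```text
t: 57.85
ee_pos: [592.0, -333.0, 37.7]
orientation: [2.296, 2.143, 0.0]
ft_force: [-0.7, 0.8, 4.6]
width: -0.1
grasp_force: 1.9
```

Call:
jog_arm(
  increments=[0,0,0,0,0,0.8,0,0,0,0,0,0,0,0],
)

```text
t: 58.1
ee_pos: [592.0, -333.1, 37.4]
orientation: [2.296, 2.143, 0.0]
ft_force: [-2.3, 1.6, 8.9]
width: 0.5
grasp_force: 4.3
```

Pressed. Retreat, then check.

Call:
jog_arm(
  increments=[0,0,0,0,0,0,0,0,0,0,0,0,-10,0,0,0,0,0,0,-50,0,0,0,0,0,0,-60,0,0,0,0,0,0,-60,0,0,0,0,0,0,-20,0,0,0,0,0,0,0,0,0,0,0,0,0,0,0],
)

```text
t: 59.1
ee_pos: [590.6, -332.2, 234.0]
orientation: [-2.294, -2.141, 0.002]
ft_force: [-0.1, -0.2, -0.2]
width: 0.7
grasp_force: 0.0
```

Run:
```python
from h import *
im=grab('side','s7');W=im['W'];x,y,z=W[...,0],W[...,1],W[...,2]
m=(abs(z-151)<4)&(np.hypot(x-612,y-295)<30);print('knob',W[m].mean(0))
for t in('wipes_tub','gel_jar','pepper_jar'):
    for r in models.look_for(t,'side')[:1]:print(t,np.array(r['centre']))
print(get_obs()['ee_pos'],get_obs()['ft_force'])
```

```text
knob [612.9 293.  152.1]
wipes_tub [ 544.7 -428.2   83.7]
pepper_jar [670.8 -83.5  74.4]
[ 591.  -332.5  234.3] [ 0.2 -0.6  0.2]
```

View pics/s7.png

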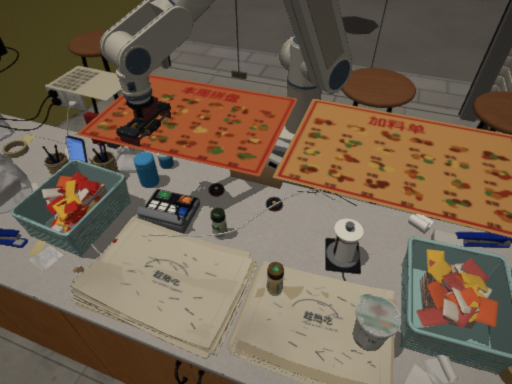

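The cover sits level on the charger at (345,228), and the two spare slims lie on the counter at (217,189) and (274,204). The tub and jars are in place and the arm is clear.

```bash
python3 -c "
from workcell import job
print(job.close_job())"
```

```text
the job is handed in; nothing more can be done
None
```

The job is done and handed in, but the hand-in gave no verdict: orange key pressed, the slim already in the charger topped up with one tall and three slims to the red line, cover back on, green key pressed, two spare slims left on the counter.

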